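Open the counterweighted hold-down and seat the specimen slab

TASK

The specimen slab was clamped short of the fence. Lift the counterweighted hold-down arm by its grip bar past its balance point, ease it gently back onto its stop without letting it drop or forcing it, and let go so that it rests open by itself; then push the slab gently along its channel until it is fully home against the fence. The slab is brittle, so do not press hard, and leave the other things on the bench where they are.

Things in the scene. Friction and masses are not known exactly. Their poses are not given: they have to be found in the camera images.
- station: Fixed grey clamping station. Origin on the bench top (z=0) under the middle of the fence face. Its x runs along the channel towards the fence and the hinge behind it; z is up; its y points to the side where the grip bar sticks out (roughly towards the robot). Bed 285 x 120 mm (x -195 to 90), top at z=12 mm. Side rails 9 mm above the bed, x -165 to 0, inner faces at y=-42 and +42 mm.
- fence (a point): Middle of the top edge of the steel fence's face, at (0, 0, 38) mm in the station's frame. The rigid fence face is the plane x=0, 104 mm wide, from z=12 to 38 mm; the slab's end must touch it.
- hinge (a point): Middle of the hinge axis of the hold-down arm, at (36, 0, 85) mm in the station's frame; the axis runs along the station's y. Between two cheeks 102 mm tall at x 21 to 51, |y| 16 to 24 mm.
- holddown (a joint): Hold-down arm angle, rad. 0: closed, arm level, pointing along the station's -x, foot on the slab. Grows as the free end is lifted up and over towards +x (pi/2: upright). A rigid stop ends it at roughly 1.9; find it by feel. It falls shut below its balance point (about 0.8 to 1.2, differs each time) and falls open beyond. The hinge is nearly free, so an arm let go far from rest falls fast.
- grip_bar (a point): Middle of the part to hold of the round wooden grip bar (16 mm diameter), parallel to the hinge axis and 155 mm from it; it sticks out about 74 mm beyond the arm's side to the station's +y. This point is 56 mm from the arm's middle plane, 32 mm from the bar's free end; closed, at (-119, 56, 85) mm in the station's frame. It turns with the arm. About 4 N up lifts the closed arm here.
- grip (a joint): How far the sprung grip bar has yielded in its guide on the arm, m: 0 at no load, + in the opening direction (up when the arm is closed), - the other way; a stiff spring, 4 N per mm. More than 5 mm (20 N) either way is forcing it.
- counterweight (a point): Centre of the steel counterweight (48 mm diameter, 44 mm wide, 0.5 to 0.9 kg) fixed to the arm, 62 mm above and 16 mm behind (+x) the hinge when closed. The steel arm itself (0.8 kg) is a beam 22 mm wide, 14 mm deep, 180 mm long, with a rubber-tipped foot 96 mm from the hinge reaching 52 mm below the beam's middle.
- slab_centre (a point): Centre (half-way up) of the loose brittle cement slab in the channel: 100 mm along the channel (its x), 80 mm across, 20 mm thick, about 0.4 kg, small specimen windows on top. On the bed this point is at z=22 mm. It starts 18 to 40 mm short of the fence; home, its end touches the fence and this point is at x=-50 mm in the station's frame. Axes parallel to the station's.
- spare_slab: Bystander: loose larger cement slab 150 x 120 x 20 mm lying on the bench; origin under its centre.
- jar: Bystander: loose amber jar, 60 mm diameter, 85 mm tall; origin under its centre.
- tweezers: Bystander: loose steel tweezers, 130 mm long, 4 mm thick, lying flat; origin under their middle.
There are look-alikes about, which are no part of the job. Leave any green or red look-alike of the part that bears slab_centre alone.

How it is judged (in metres and radians):
On the way, in this order (a step that is already met when the one before it is completed fails the run):
1. the hold-down arm rests open by itself past its balance point, let go (value of joint holddown above 1.8 rad and contact force between the fingers and anything else below 0.2 N and velocity of joint holddown below 0.1 rad/s), for 0.2 s.
2. the slab is home against the fence (x of slab_centre in the frame of station above -0.0515 m), for 0.1 s.
At the end, for the whole second after the job is handed in: The hold-down arm rests open by itself (beyond 1.8 rad), the slab lies flat on the bed in its channel within 1.5 mm of the fence, at rest and released (value of joint holddown above 1.8 rad and x of slab_centre in the frame of station above -0.0515 m and angle between slab_centre's own z axis and vertical below 0.04 rad and z of slab_centre in the frame of station below 0.025 m and linear speed of slab below 0.01 m/s); the robot touches nothing.
It fails at once if the arm drops or slams (swings faster than 2.5 rad/s either way) (velocity of joint holddown above 2.5 rad/s or velocity of joint holddown below -2.5 rad/s).
It fails at once if the arm is forced (the sprung grip bar yields by more than 5 mm, 20 N, either way) (value of joint grip above 0.005 m or value of joint grip below -0.005 m).
It fails at once if the slab is pushed with more than 30 N (contact force between the fingers and slab above 30 N).
It fails at once if a bystander is moved by more than 15 mm (distance of any of spare_slab, jar, tweezers from where it was at the start of the episode above 0.015 m).
It also fails if it takes over 72 s, if anything falls off the work surface, if the arm or the gripper's body presses on something with over 40 N, if the wrist force passes 120 N, or if a joint passes its speed limit or range.

ROBOT

A 6-joint arm with a two-finger parallel gripper is mounted at the origin on the work surface. World frame = base frame: x ahead of the robot, y to its left, z up, the work surface at z = 0. Lengths are in m, angles in degrees, forces in N, time in s.
With the tool pointing down it reaches from about 0.4 to 0.825 m from the base axis. Payload 7 kg.
Tool frame: the origin (TCP) lies at the very end of the fingers, on their centre line; the grasp point (between the pads) lies behind it (r.grasp_offset is the z of the grasp point in the tool frame, in m); z points along the fingers, y is the direction in which the jaws open and shut (so a half turn about z gives the same grasp; the last joint's range is limited). The gripper opens to 88 mm and grips with 3 to 60 N. Pads are 19 mm wide; open, the fingers measure 130 mm over their backs; the gripper's body (78 mm by 193 mm) begins 47 mm behind the grasp point.
Start: joints at [16.507, 20.546, 0.682, 0, -70.136, -16.507], TCP at [0.675, -0, 0.198] pointing down, gripper open.
Joint ranges: [-176.03, 176.03], [-82.01, 121.73], [-58.28, 71.71], [-173.87, 95.51], [-174.79, -0.11], [-173.66, 173.66]. Speed limits (degrees/s): [136.94, 136.94, 172.46, 180, 180, 180].

INTERFACE

Orientations are given as [roll, pitch, yaw] about the fixed x, y, z axes, in that order (R = Rz(yaw) Ry(pitch) Rx(roll)).
In Python, from plant import r gives the robot as it stands. The module is installed in compiled form; this text tells all that it offers.
- The arm moves only by the tool servo_tool, never from a script. Its argument "targets" is a list of rows, each an object of numbers: "dx", "dy", "dz": the shift along the world's x, y, z in cm; "spin": the turn about the world's z in rad; "grip": the opening in per cent of the stroke, from 0 (shut) to 100 (fully open). A call has exactly 10 rows; each row is the pose to reach, as a shift and turn from the pose commanded when the call began; what a row does not reach only later rows make up. A row lasts 1/12 s, in which the tool goes at most 41.7 mm and 7.16 degrees, less where a joint would pass 70% of its speed; a pose out of reach is approached as far as the arm can. A call with a gripper value outside its range is refused whole. The fingers move at their own pace and stop on an object; "squeeze" is the grip in N (left out, the last holds). Time passes only in rows, so rows that repeat a pose let the fingers close, or fill a call up. It gives the time, the measured TCP pose, the force and the opening at its end, in the units of the state.
- r.get_state(): the state, without advancing time (a new reading comes with each control period).
- r.capture(name): name is "scene" or "side" or "wrist"; returns the picture (400x640x3 uint8, blue, green, red); there is no depth.
- r.get_calibration(name): a dict with "K" (3x3 intrinsics, pixels), "k1" (the pictures are not rectified: a ray, as slopes to the right and down, at radius r is drawn at 1 + k1 r^2 times it, then the intrinsics apply), "extrinsics" (4x4, takes a point from camera to world coordinates). Camera axes: x right, y down, z forward; pixel columns grow to the right and rows downward; lengths in m; the calibration is good to about 2 mm. A picture is of the moment at which its call begins: read the wrist's pose just before it. get_calibration takes no time and is no camera call; for the wrist camera it gives the pose at the moment of the call.
- r.close_job(): hands the job in, once; it reports no verdict.
Trained networks look in the newest picture that a camera, given by its name, has taken for a name from the list of things; names that differ only in an ending like _2 or _b are one class to them, and where a whole thing is asked for, a point or a joint stands for the part that bears it (a point fixed in the world has none). Each returns a list of dicts, best first, with "p" (0 to 1); they miss things now and then, are a little off and sometimes report something else, mostly with a low value. They report only what shows in the picture. A call takes as long as a camera call. They do not tell look-alikes from the thing itself.
- r.cut_out(name, camera): "mask" (400x640 bool, what is visible of it) and "extent" ([left, top, right, bottom] in pixels, round what is visible of it).
The state is a dict: "time_s": time; "joints": joint angles; "qd": joint speeds; "joint_torque": joint torques, N m; "tcp_pos": TCP position; "eef_rot": TCP orientation; "contact_force": force on the tool from outside, world axes, zero at the start; "moment": the same for the moment, N m; "gripper_width": finger opening in m.
Only numpy, scipy, OpenCV 4.12 (cv2) and the standard library are available. Lean on these libraries where they do the work, as an engineer would, in place of code of your own. Each camera call takes 0.05 s, during which the arm holds its last target. There are 200 camera calls.

## Working session

There is one attempt and no reset: what is moved stays moved. The work goes in short steps, Python scripts to look and compute and a tool call to move; the robot and the scene stay as the last step left them, time stands still between calls to the robot, and variables do not carry over. Pictures are saved under pics/ and viewed, about 8 in all and at most 12, crops included, and the job is handed in when it is done.

Besides the shell and the picture viewer there is one more tool, called after "Request:" as name(argument=value, ...) on one line, values as JSON. servo_tool: Moves the arm, as the interface text tells. Its arguments: {"type":"object","properties":{"targets":{"type":"array"},"squeeze":{"type":"number"}},"required":["targets"]}

```bash
mkdir -p pics; cat > h.py <<'E'
from plant import r
import numpy as np, cv2
def pix2ray(c,uv):
    K=np.array(c["K"]);k1=c["k1"];p=(np.array(uv,float)-K[:2,2])/[K[0,0],K[1,1]]
    q=p.copy()
    for _ in range(20): q=p/(1+k1*(q@q))
    E=np.array(c["extrinsics"]);return E[:3,3],E[:3,:3]@np.array([q[0],q[1],1])
def onz(c,uv,z):
    o,d=pix2ray(c,uv);return o+d*(z-o[2])/d[2]
def proj(c,P):
    E=np.linalg.inv(np.array(c["extrinsics"]));P=np.atleast_2d(P)@E[:3,:3].T+E[:3,3]
    q=P[:,:2]/P[:,2:];q=q*(1+c["k1"]*(q**2).sum(1,keepdims=True));K=np.array(c["K"])
    return q*[K[0,0],K[1,1]]+K[:2,2]
def show(s): return {k:np.round(s[k],4).tolist() for k in("time_s","joints","tcp_pos","eef_rot","contact_force","moment","gripper_width")}
E
python3 - <<'E'
from h import *
print(show(r.get_state()),r.grasp_offset)
for n in("scene","side"):
    im=r.capture(n);cv2.imwrite(f"pics/{n}0.png",im);c=r.get_calibration(n);print(n,c)
    for t in("station","slab_centre","grip_bar","counterweight","holddown","jar","spare_slab","tweezers"):
        print(t,[(round(d["p"],2),np.round(d["extent"]).tolist(),int(d["mask"].sum())) for d in r.cut_out(t,n)])
E
```

```text
{'time_s': 0.0, 'joints': [16.5047, 20.5914, 0.6323, -0.021, -70.1369, -16.5041], 'tcp_pos': [0.6744, -0.0001, 0.1968], 'eef_rot': [179.9024, -0.0083, -90.0066], 'contact_force': [-0.6172, 0.1547, 0.0271], 'moment': [0.0343, 0.0273, 0.0062], 'gripper_width': 0.0876} -0.0188
scene {'K': array([[412.68081263,   0.        , 311.0254142 ],
       [  0.        , 412.68081263, 198.61808785],
       [  0.        ,   0.        ,   1.        ]]), 'k1': -0.011624448437656677, 'extrinsics': array([[-0.51663967,  0.65216906, -0.55476028,  1.21174038],
       [ 0.85611122,  0.40296494, -0.32356272,  0.34430205],
       [ 0.01253135, -0.64210184, -0.76651693,  0.96055221],
       [ 0.        ,  0.        ,  0.        ,  1.        ]])}
station [(0.94, [238.0, 164.0, 340.0, 234.0], 2989), (0.67, [315.0, 172.0, 337.0, 192.0], 411)]
slab_centre [(0.71, [321.0, 265.0, 361.0, 311.0], 1248), (0.69, [246.0, 253.0, 288.0, 281.0], 1087), (0.56, [260.0, 191.0, 302.0, 217.0], 525), (0.48, [313.0, 171.0, 337.0, 194.0], 374)]
grip_bar [(0.59, [268.0, 163.0, 274.0, 172.0], 49)]
counterweight [(0.81, [313.0, 171.
[... 586 characters left out ...]
6325245, -0.74838388,  1.02404307],
       [ 0.        ,  0.        ,  0.        ,  1.        ]])}
station [(0.9, [272.0, 171.0, 371.0, 288.0], 4057)]
slab_centre [(0.94, [232.0, 246.0, 278.0, 289.0], 1111), (0.92, [317.0, 148.0, 354.0, 184.0], 654), (0.86, [358.0, 191.0, 398.0, 218.0], 874), (0.39, [213.0, 138.0, 220.0, 162.0], 45)]
grip_bar [(0.57, [311.0, 241.0, 335.0, 260.0], 171)]
counterweight [(0.81, [287.0, 174.0, 314.0, 194.0], 369)]
holddown [(0.86, [290.0, 175.0, 346.0, 260.0], 1123)]
jar [(0.65, [265.0, 125.0, 284.0, 151.0], 491), (0.48, [305.0, 229.0, 351.0, 263.0], 537)]
spare_slab [(0.93, [314.0, 303.0, 376.0, 357.0], 3079)]
tweezers [(0.42, [213.0, 137.0, 220.0, 164.0], 108)]
```

```bash
python3 - <<'E'
import cv2,numpy as np
a=cv2.resize(cv2.imread("pics/scene0.png")[120:330,180:500],(800,525),interpolation=cv2.INTER_CUBIC)
b=cv2.resize(cv2.imread("pics/side0.png")[120:370,200:420],(528,600),interpolation=cv2.INTER_CUBIC)
cv2.imwrite("pics/a.png",a);cv2.imwrite("pics/b.png",b)
E
```

```text
(no output)
```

View pics/a.png

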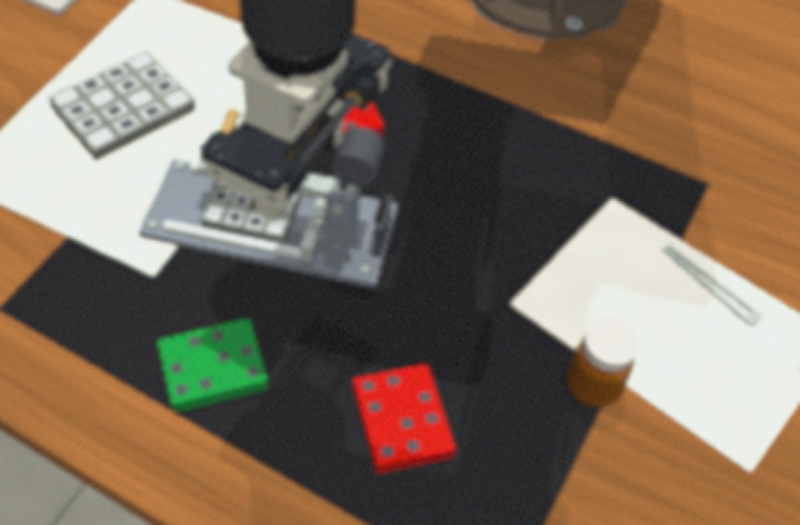

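View pics/b.png

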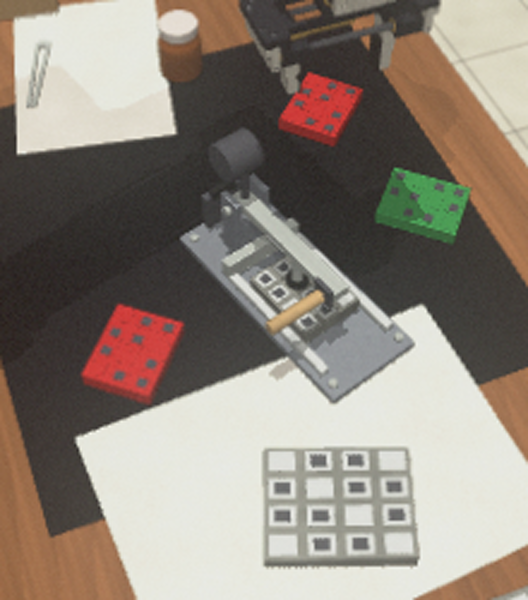

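The scene view shows the station under the gripper; the side view shows it clearly. In crop b the bed corners are at (335,400), (413,345) and (182,238), and the bar points down-left. Next I fit the station pose.

```bash
cat > fit.py <<'E'
from h import *
from scipy.optimize import least_squares
c=r.get_calibration("side")
b=lambda p:np.array(p)/2.4+[200,120]
P=np.array([[-195,60,12],[-195,-60,12],[90,60,12],[-119,88,85],[52,0,147]])/1e3
uv=np.array([b(p) for p in[(335,401),(414,346),(181,238),(271,329),(236,155)]])
def W(q,P):
    C,S=np.cos(q[2]),np.sin(q[2]);P=np.atleast_2d(P);return np.c_[q[0]+C*P[:,0]-S*P[:,1],q[1]+S*P[:,0]+C*P[:,1],P[:,2]]
E
python3 - <<'E'
from fit import *
for z in uv[:3]: print(onz(c,z,.012))
f=lambda q:(proj(c,W(q,P))-uv).ravel()
s=least_squares(f,[.6,-.1,2.2]);print(s.x,np.degrees(s.x[2]),s.fun.round(1))
s=min((least_squares(f,[.6,-.1,a],loss="soft_l1") for a in(0,1.5,3,4.5)),key=lambda s:s.cost)
q=s.x;print(q,np.degrees(q[2]),f(q).round(1));np.save("q.npy",q)
im=cv2.imread("pics/side0.png");x0,y0,k=250,140,5
im=cv2.resize(im[y0:y0+120,x0-10:x0+150],None,fx=k,fy=k,interpolation=cv2.INTER_CUBIC)
def L(pts,col):
    p=proj(c,W(q,np.array(pts)/1e3));p=((p-[x0-10,y0]+.5)*k).astype(int);cv2.polylines(im,[p.reshape(-1,1,2)],False,col,1)
L([[-195,60,12],[-195,-60,12],[90,-60,12],[90,60,12],[-195,60,12]],(0,255,0))
L([[0,-52,38],[0,52,38]],(0,0,255));L([[-165,42,21],[0,42,21]],(255,0,255));L([[-165,-42,21],[0,-42,21]],(255,0,255))
L([[-119,18,85],[-119,88,85]],(255,255,0))
for g in(18,40):L([[-g-100,-40,32],[-g-100,40,32],[-g,40,32],[-g,-40,32],[-g-100,-40,32]],(0,200,255))
cv2.imwrite("pics/c.png",im)
E
```

```text
[ 0.57576986 -0.25751617  0.012     ]
[ 0.68539407 -0.22629896  0.012     ]
[0.49426228 0.01385468 0.012     ]
[ 0.57680872 -0.05399901  1.85640225] 106.3640139945508 [-0.5  0.4  1.  -1.1 -0.3 -0.4 -0.6  0.5  0.5  0.5]
[ 0.57687127 -0.05381055  1.85824746] 106.46973662057908 [-0.4  0.2  1.  -1.2 -0.3 -0.4 -0.5  0.4  0.5  0.4]
```

View pics/c.png

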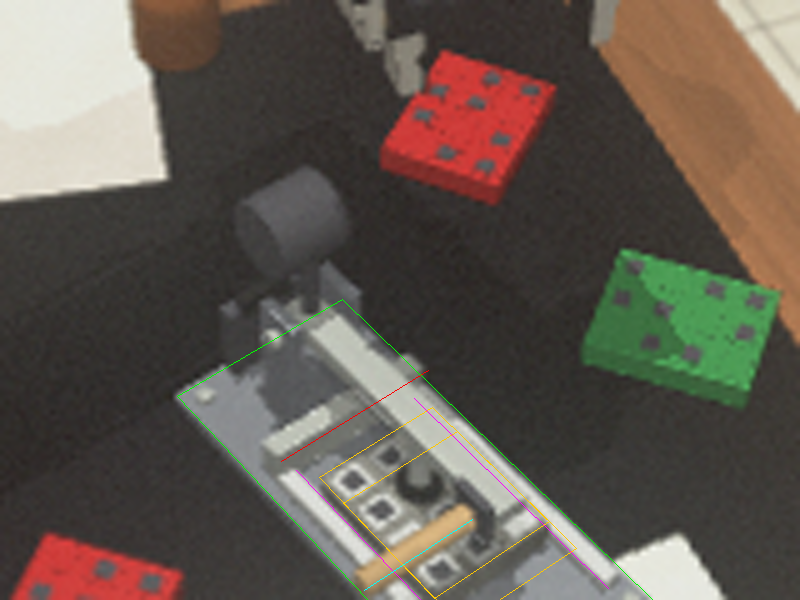

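The overlay agrees with the picture to 1–2 px: bed edge, fence line and bar all fit, and the slab is about 18–25 mm short. Now I move above the bar with the jaws turned along the channel.

Request:
servo_tool(targets=[{"dx": -1.3,"dy": -1.9,"dz": 0,"spin": -0.12,"grip": 100},{"dx": -2.6,"dy": -3.8,"dz": 0,"spin": -0.24,"grip": 100},{"dx": -3.9,"dy": -5.6,"dz": 0,"spin": -0.36,"grip": 100},{"dx": -5.2,"dy": -7.5,"dz": 0,"spin": -0.48,"grip": 100},{"dx": -6.5,"dy": -9.4,"dz": 0,"spin": -0.6,"grip": 100},{"dx": -7.8,"dy": -11.3,"dz": 0,"spin": -0.72,"grip": 100},{"dx": -9.1,"dy": -13.2,"dz": 0,"spin": -0.84,"grip": 100},{"dx": -10.4,"dy": -15.1,"dz": 0,"spin": -0.96,"grip": 100},{"dx": -11.7,"dy": -17.0,"dz": 0,"spin": -1.08,"grip": 100},{"dx": -12.8,"dy": -18.7,"dz": 0,"spin": -1.2,"grip": 100}], squeeze=12)

```text
time_s: 1.73
tcp_pos: [0.546, -0.188, 0.198]
eef_rot: [-180.0, 0.0, -159.1]
contact_force: [-0.0, -0.1, 0.2]
gripper_width: 0.0877
```

Request:
servo_tool(targets=[{"dx": 0,"dy": 0,"dz": 0,"spin": -0.085,"grip": 100},{"dx": 0,"dy": 0,"dz": 0,"spin": -0.085,"grip": 100},{"dx": 0,"dy": 0,"dz": 0,"spin": -0.085,"grip": 100},{"dx": 0,"dy": 0,"dz": 0,"spin": -0.085,"grip": 100},{"dx": 0,"dy": 0,"dz": 0,"spin": -0.085,"grip": 100},{"dx": 0,"dy": 0,"dz": 0,"spin": -0.085,"grip": 100},{"dx": 0,"dy": 0,"dz": 0,"spin": -0.085,"grip": 100},{"dx": 0,"dy": 0,"dz": 0,"spin": -0.085,"grip": 100},{"dx": 0,"dy": 0,"dz": 0,"spin": -0.085,"grip": 100},{"dx": 0,"dy": 0,"dz": 0,"spin": -0.085,"grip": 100}])

```text
time_s: 2.57
tcp_pos: [0.547, -0.1869, 0.1977]
eef_rot: [180.0, -0.0, -163.6]
contact_force: [-0.3, 0.2, 0.0]
gripper_width: 0.0879
```

```bash
python3 - <<'E'
from fit import *
q=np.load("q.npy");print(show(r.get_state()))
w=r.get_calibration("wrist");im=r.capture("wrist");np.save("wE.npy",w["extrinsics"])
s=r.capture("scene");cv2.imwrite("pics/scene1.png",s);cv2.imwrite("pics/wrist1.png",im)
for t in("grip_bar","slab_centre","holddown","station"):
    print(t,[(round(d["p"],2),np.round(d["extent"]).tolist()) for d in r.cut_out(t,"wrist")])
def ov(im,c):
    im=im.copy()
    def L(pts,col):
        p=proj(c,W(q,np.array(pts)/1e3)).astype(int);cv2.polylines(im,[p.reshape(-1,1,2)],False,col,1)
    L([[-195,60,12],[-195,-60,12],[90,-60,12],[90,60,12],[-195,60,12]],(0,255,0))
    L([[0,-52,38],[0,52,38]],(0,0,255));L([[-165,42,21],[0,42,21]],(255,0,255));L([[-165,-42,21],[0,-42,21]],(255,0,255))
    L([[-119,18,85],[-119,88,85]],(255,255,0))
    for g in(20,):L([[-g-100,-40,32],[-g-100,40,32],[-g,40,32],[-g,-40,32],[-g-100,-40,32]],(0,200,255))
    return im
cv2.imwrite("pics/d.png",ov(im,w))
o=cv2.resize(ov(s,r.get_calibration("scene"))[140:260,220:380],(800,600),interpolation=cv2.INTER_CUBIC);cv2.imwrite("pics/e.png",o)
E
```

```text
{'time_s': 2.5667, 'joints': [0.5089, 11.4804, -11.8757, -0.0005, -66.6465, -74.1151], 'tcp_pos': [0.547, -0.1869, 0.1977], 'eef_rot': [179.9989, -0.0023, -163.6064], 'contact_force': [-0.2919, 0.1798, 0.0384], 'moment': [0.0057, -0.1064, 0.006], 'gripper_width': 0.0879}
grip_bar [(0.79, [319.0, 166.0, 339.0, 235.0])]
slab_centre [(0.93, [338.0, 190.0, 416.0, 240.0]), (0.73, [371.0, 2.0, 490.0, 114.0]), (0.48, [375.0, 327.0, 399.0, 334.0]), (0.29, [319.0, 163.0, 338.0, 236.0])]
holddown [(0.88, [314.0, 164.0, 486.0, 269.0])]
station [(0.88, [262.0, 164.0, 527.0, 272.0])]
```

View pics/d.png

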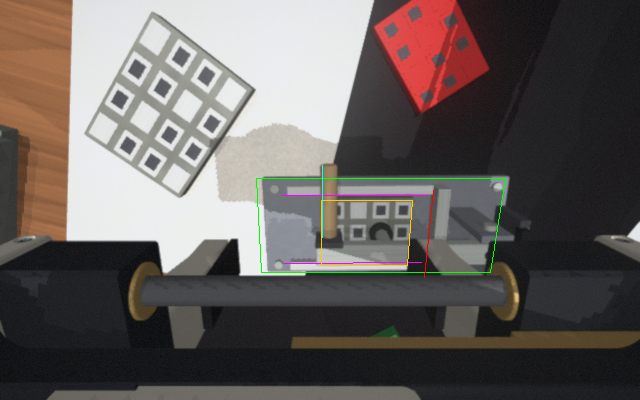

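The wrist view matches, but the bar is about 7 px right of the prediction (329 vs 322) and the bed's left edge is at 264 vs 258. I'll refine from an enlarged crop.

```bash
python3 - <<'E'
import cv2
im=cv2.imread("pics/wrist1.png")[155:280,250:520];cv2.imwrite("pics/f.png",cv2.resize(im,(800,370),interpolation=cv2.INTER_CUBIC))
E
```

```text
(no output)
```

View pics/f.png

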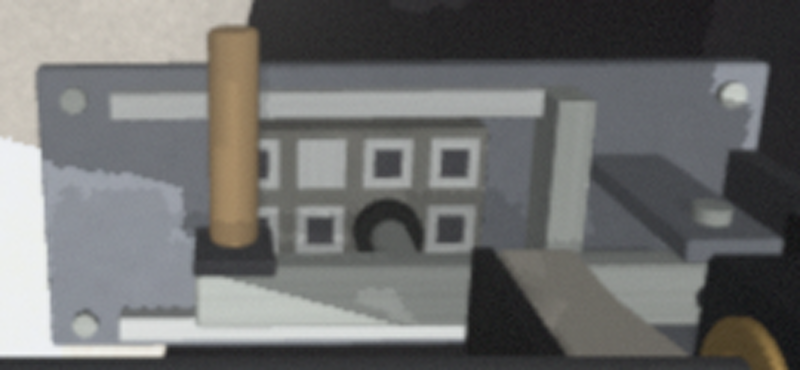

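View pics/e.png

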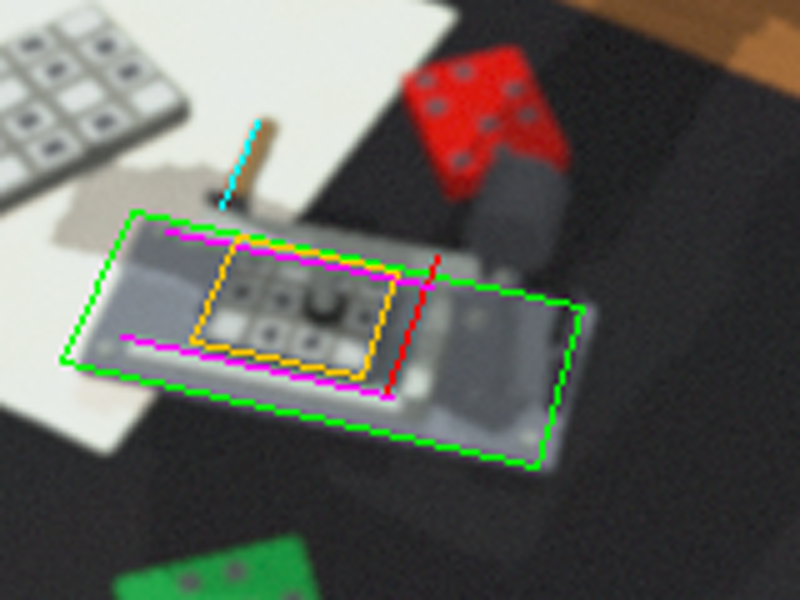

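```bash
python3 - <<'E'
from fit import *
w=r.get_calibration("wrist");w["extrinsics"]=np.load("wE.npy");sc=r.get_calibration("scene")
wp=lambda l:np.array(l)/2.963+[250,155]-.3; sp=lambda l:np.array(l)/5+[220,140]-.4
PW=np.array([[-195,60,12],[-195,-60,12],[90,60,12],[-165,42,21],[-119,88,85],[0,52,38]])/1e3
uw=wp([(39,67),(54,344),(768,63),(110,118),(233,30),(555,93)])
PS=np.array([[-195,-60,12],[90,-60,12],[90,60,12],[-119,88,85]])/1e3
us=sp([(72,366),(553,470),(597,305),(269,122)])
R=[(c,P,uv),(w,PW,uw),(sc,PS,us)]
def f(q,s=R): return np.concatenate([(proj(a,W(q,p))-u).ravel() for a,p,u in s])
q0=np.load("q.npy")
for s in([R[0]],[R[1]],[R[2]],R):
    z=least_squares(f,q0,args=(s,),loss="soft_l1");q=z.x;print(q.round(4),np.degrees(q[2]).round(2),f(q,s).round(1))
np.save("q2.npy",q)
# bar tip triangulated
o=[];A=np.zeros((3,3));B=np.zeros(3)
for a,u in((c,uv[3]),(w,uw[4]),(sc,us[3])):
    p,d=pix2ray(a,u);d=d/np.linalg.norm(d);M=np.eye(3)-np.outer(d,d);A+=M;B+=M@p
print("bar tip",np.linalg.solve(A,B),"pred",W(q,[-.119,.088,.085]))
print("bar grasp y=67",W(q,[-.119,.067,.085]))
e=onz(w,wp((484,132)),.032);C,S=np.cos(q[2]),np.sin(q[2]);d=e[:2]-q[:2];print("slab corner st",C*d[0]+S*d[1],-S*d[0]+C*d[1])
E
```

```text
[ 0.5769 -0.0538  1.8582] 106.47 [-0.4  0.2  1.  -1.2 -0.3 -0.4 -0.5  0.4  0.5  0.4]
[ 0.5726 -0.049   1.8645] 106.83 [-1.9  0.2 -1.1  1.   1.4 -0.5  0.1 -0.  -0.2 -1.1  1.4  2.3]
[ 0.5735 -0.0492  1.8663] 106.93 [ 0.4 -0.2 -0.1 -0.6 -0.2  0.5 -0.1  0.6]
[ 0.5733 -0.0496  1.8628] 106.73 [-2.  -0.7 -0.7 -2.3 -2.  -0.9 -2.2 -0.4 -1.4 -0.3 -2.5  0.3 -1.8  1.1
  0.7 -0.  -0.5  0.1 -0.9 -0.8  0.7  2.8  0.4 -0.5 -0.3 -0.7 -0.2  0.5
  0.   0.4]
bar tip [ 0.52492615 -0.18964124  0.08571414] pred [[ 0.52324125 -0.1888929   0.085     ]]
bar grasp y=67 [[ 0.54335253 -0.18284835  0.085     ]]
slab corner st -0.024060303619485045 0.0387908296301504
```

Adding the wrist and scene views gives a consistent station pose near (0.573, −0.0495), 106.8°. The slab is about 24 mm short, and the bar grasp point is near (0.544, −0.183, 0.085). Now I descend, then close lightly.

Request:
servo_tool(targets=[{"dx": -0.3,"dy": 0.4,"dz": -1.5,"spin": 0.006,"grip": 100},{"dx": -0.3,"dy": 0.4,"dz": -3,"spin": 0.006,"grip": 100},{"dx": -0.3,"dy": 0.4,"dz": -4.5,"spin": 0.006,"grip": 100},{"dx": -0.3,"dy": 0.4,"dz": -6,"spin": 0.006,"grip": 100},{"dx": -0.3,"dy": 0.4,"dz": -7.5,"spin": 0.006,"grip": 100},{"dx": -0.3,"dy": 0.4,"dz": -9,"spin": 0.006,"grip": 100},{"dx": -0.3,"dy": 0.4,"dz": -10.5,"spin": 0.006,"grip": 100},{"dx": -0.3,"dy": 0.4,"dz": -12,"spin": 0.006,"grip": 80},{"dx": -0.3,"dy": 0.4,"dz": -13.2,"spin": 0.006,"grip": 60},{"dx": -0.3,"dy": 0.4,"dz": -13.2,"spin": 0.006,"grip": 45}], squeeze=12)

```text
time_s: 3.7
tcp_pos: [0.5423, -0.1829, 0.0633]
eef_rot: [179.9, -0.2, -163.3]
contact_force: [-0.6, -0.2, 0.1]
gripper_width: 0.0727
```

```bash
python3 - <<'E'
from h import *
print(show(r.get_state()));w=r.get_calibration("wrist");im=r.capture("wrist");cv2.imwrite("pics/g.png",im)
print([(round(d["p"],2),np.round(d["extent"]).tolist()) for d in r.cut_out("grip_bar","wrist")])
s=r.get_state();T=np.array(s["tcp_pos"])
a=np.radians(106.8);y=np.array([-np.sin(a),np.cos(a),0])
print(proj(w,[T+[0,0,.0188]+y*t for t in(-.03,0,.02)]).round())
E
```

```text
{'time_s': 3.7, 'joints': [0.9245, 18.1743, -22.174, -0.0409, -49.8831, -74.2077], 'tcp_pos': [0.5423, -0.1829, 0.0633], 'eef_rot': [179.907, -0.2142, -163.3094], 'contact_force': [-0.6034, -0.1989, 0.1303], 'moment': [-0.0326, -0.0144, 0.0013], 'gripper_width': 0.0727}
[(0.62, [308.0, 213.0, 336.0, 332.0])]
[[320. 301.]
 [320. 252.]
 [320. 217.]]
```

View pics/g.png

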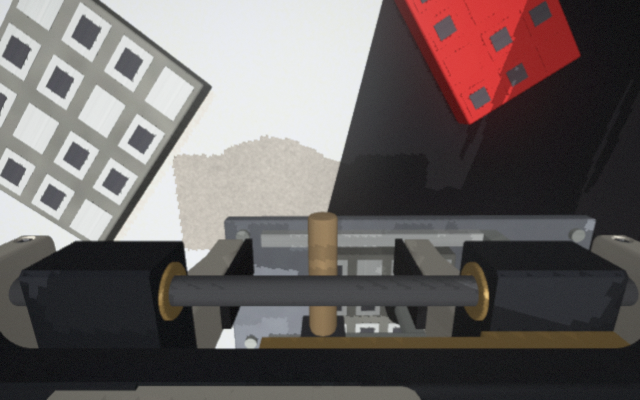

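The bar sits at column ~322, within 2 px of the tool centre (320), between the fingers. Close.

Request:
servo_tool(targets=[{"dx": 0,"dy": 0.1,"dz": 0,"spin": 0,"grip": 35},{"dx": 0,"dy": 0.1,"dz": 0,"spin": 0,"grip": 25},{"dx": 0,"dy": 0.1,"dz": 0,"spin": 0,"grip": 18},{"dx": 0,"dy": 0.1,"dz": 0,"spin": 0,"grip": 10},{"dx": 0,"dy": 0.1,"dz": 0,"spin": 0,"grip": 0},{"dx": 0,"dy": 0.1,"dz": 0,"spin": 0,"grip": 0},{"dx": 0,"dy": 0.1,"dz": 0,"spin": 0,"grip": 0},{"dx": 0,"dy": 0.1,"dz": 0,"spin": 0,"grip": 0},{"dx": 0,"dy": 0.1,"dz": 0,"spin": 0,"grip": 0},{"dx": 0,"dy": 0.1,"dz": 0,"spin": 0,"grip": 0}], squeeze=12)

```text
time_s: 4.63
tcp_pos: [0.544, -0.182, 0.0657]
eef_rot: [180.0, -0.0, -163.3]
contact_force: [-0.2, 0.0, -0.1]
gripper_width: 0.0015
```

The width of 1.5 mm means nothing is between the pads. Look again.

```bash
python3 - <<'E'
from h import *
print(show(r.get_state()))
s=r.capture("side");a=r.capture("wrist");b=r.capture("scene")
A=cv2.resize(s[170:270,260:390],(520,400),interpolation=cv2.INTER_CUBIC)
B=cv2.resize(a[150:400,200:460],(280,200),interpolation=cv2.INTER_CUBIC);D=cv2.resize(b[140:240,220:360],(280,200))
cv2.imwrite("pics/i.png",np.hstack([A,np.vstack([B,D])]))
E
```

```text
{'time_s': 4.6333, 'joints': [1.0334, 17.9923, -22.0749, 0.0003, -49.9363, -74.3153], 'tcp_pos': [0.544, -0.182, 0.0657], 'eef_rot': [179.9993, -0.0035, -163.2816], 'contact_force': [-0.2483, 0.0289, -0.1136], 'moment': [-0.0206, -0.1006, 0.0088], 'gripper_width': 0.0015}
```

View pics/i.png

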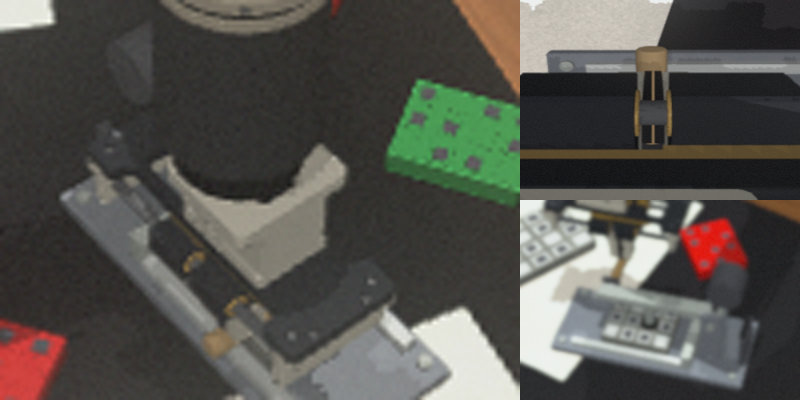

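```bash
python3 - <<'E'
from h import *
s=r.get_state();T=np.array(s["tcp_pos"]);w=r.get_calibration("wrist");print(w["K"][0],w["k1"],"\n",w["extrinsics"],T)
a=np.radians(106.8);x=np.array([np.cos(a),np.sin(a),0]);y=np.array([-np.sin(a),np.cos(a),0])
E=np.linalg.inv(w["extrinsics"])
for h in(0,.0188,.06):
  for xx in(-.0364,-.008,.008,.0364): print(h,xx,proj(w,[T+[0,0,h]+x*xx+y*t for t in(-.0095,.0095)]).round().tolist())
im=r.capture("wrist");cv2.imwrite("pics/j.png",cv2.resize(im[190:360,240:400],(640,680))[:600])
for n in("side","scene"):
  r.capture(n);print(n,[(round(d["p"],2),np.round(d["extent"]).tolist()) for d in r.cut_out("grip_bar",n)],[(round(d["p"],2),np.round(d["extent"]).tolist()) for d in r.cut_out("holddown",n)])
E
```

```text
[332.20822493   0.         323.1532681 ] -0.0012148498724881386 
 [[-2.86719954e-01  9.19447069e-01  2.69088749e-01  4.70817514e-01]
 [ 9.58014376e-01  2.75280202e-01  8.01827027e-02 -2.02887063e-01]
 [-3.51054200e-04  2.80780871e-01 -9.59771837e-01  2.52369025e-01]
 [ 0.00000000e+00  0.00000000e+00  0.00000000e+00  1.00000000e+00]] [ 0.54397138 -0.18200431  0.06573806]
0 -0.0364 [[262.0, 250.0], [260.0, 220.0]]
0 -0.008 [[309.0, 249.0], [308.0, 220.0]]
0 0.008 [[335.0, 249.0], [335.0, 220.0]]
0 0.0364 [[381.0, 249.0], [383.0, 220.0]]
0.0188 -0.0364 [[256.0, 264.0], [254.0, 232.0]]
0.0188 -0.008 [[307.0, 264.0], [307.0, 232.0]]
0.0188 0.008 [[336.0, 264.0], [336.0, 232.0]]
0.0188 0.0364 [[387.0, 264.0], [389.0, 232.0]]
0.06 -0.0364 [[238.0, 307.0], [235.0, 268.0]]
0.06 -0.008 [[303.0, 307.0], [302.0, 268.0]]
0.06 0.008 [[339.0, 307.0], [340.0, 268.0]]
0.06 0.0364 [[404.0, 307.0], [407.0, 268.0]]
side [(0.42, [277.0, 178.0, 372.0, 289.0])] [(0.71, [284.0, 176.0, 321.0, 262.0])]
scene [(0.68, [260.0, 171.0, 332.0, 204.0]), (0.52, [264.0, 167.0, 270.0, 179.0]), (0.24, [260.0, 190.0, 304.0, 215.0]), (0.21, [239.0, 173.0, 338.0, 231.0])] [(0.66, [259.0, 171.0, 333.0, 206.0])]
```

View pics/j.png

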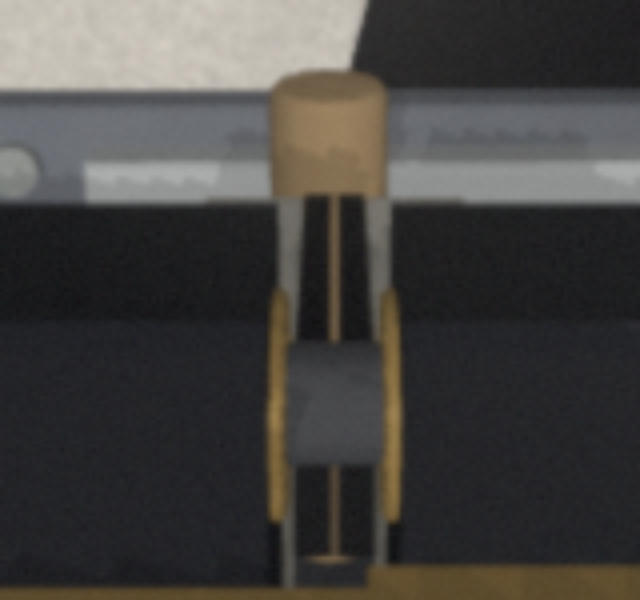

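The brown bar shows through the 1.5 mm gap beneath the pads, so the fingers closed above it: the visible finger ends sit roughly 25–30 mm above the reported TCP. I open, go 22 mm lower and close again, which still leaves clearance under the gripper body.

Request:
servo_tool(targets=[{"dx": 0,"dy": 0,"dz": 0,"spin": 0,"grip": 30},{"dx": 0,"dy": 0,"dz": 0,"spin": 0,"grip": 60},{"dx": 0,"dy": 0,"dz": 0,"spin": 0,"grip": 60},{"dx": 0,"dy": 0,"dz": 0,"spin": 0,"grip": 60},{"dx": 0,"dy": 0,"dz": 0,"spin": 0,"grip": 60},{"dx": 0,"dy": 0,"dz": -0.5,"spin": 0,"grip": 60},{"dx": 0,"dy": 0,"dz": -1,"spin": 0,"grip": 60},{"dx": 0,"dy": 0,"dz": -1.5,"spin": 0,"grip": 60},{"dx": 0,"dy": 0,"dz": -2,"spin": 0,"grip": 60},{"dx": 0,"dy": 0,"dz": -2.2,"spin": 0,"grip": 60}], squeeze=12)

```text
time_s: 5.97
tcp_pos: [0.5433, -0.182, 0.0425]
eef_rot: [180.0, -0.1, -163.3]
contact_force: [-0.5, 0.1, -0.8]
gripper_width: 0.0519
```

Request:
servo_tool(targets=[{"dx": 0,"dy": 0,"dz": 0,"spin": 0,"grip": 45},{"dx": 0,"dy": 0,"dz": 0,"spin": 0,"grip": 35},{"dx": 0,"dy": 0,"dz": 0,"spin": 0,"grip": 28},{"dx": 0,"dy": 0,"dz": 0,"spin": 0,"grip": 22},{"dx": 0,"dy": 0,"dz": 0,"spin": 0,"grip": 18},{"dx": 0,"dy": 0,"dz": 0,"spin": 0,"grip": 10},{"dx": 0,"dy": 0,"dz": 0,"spin": 0,"grip": 0},{"dx": 0,"dy": 0,"dz": 0,"spin": 0,"grip": 0},{"dx": 0,"dy": 0,"dz": 0,"spin": 0,"grip": 0},{"dx": 0,"dy": 0,"dz": 0,"spin": 0,"grip": 0}])

```text
time_s: 6.8
tcp_pos: [0.5443, -0.1827, 0.0441]
eef_rot: [-179.9, 0.0, -163.3]
contact_force: [0.0, -5.1, 0.1]
gripper_width: 0.0155
```

Gripped: width 15.5 mm, matching the 16 mm bar. I compute the arc waypoints.

```bash
cat > arc.py <<'E'
import sys,numpy as np
a,b=map(float,sys.argv[1:3]);n=10;A=np.radians(106.8)
for t in np.linspace(a,b,n+1)[1:]:
    x=15.5*(np.cos(a)-np.cos(t));z=15.5*(np.sin(t)-np.sin(a))
    print('{"dx": %.2f, "dy": %.2f, "dz": %.2f},'%(x*np.cos(A),x*np.sin(A),z),end=" ")
print()
E
for k in "0 .2" ".2 .4" ".4 .6" ".6 .8" ".8 1" "1 1.2" "1.2 1.4" "1.4 1.6" "1.6 1.75" "1.75 1.9"; do echo $k; python3 arc.py $k;done
```

```text
0 .2
{"dx": -0.00, "dy": 0.00, "dz": 0.31}, {"dx": -0.00, "dy": 0.01, "dz": 0.62}, {"dx": -0.01, "dy": 0.03, "dz": 0.93}, {"dx": -0.01, "dy": 0.05, "dz": 1.24}, {"dx": -0.02, "dy": 0.07, "dz": 1.55}, {"dx": -0.03, "dy": 0.11, "dz": 1.86}, {"dx": -0.04, "dy": 0.15, "dz": 2.16}, {"dx": -0.06, "dy": 0.19, "dz": 2.47}, {"dx": -0.07, "dy": 0.24, "dz": 2.77}, {"dx": -0.09, "dy": 0.30, "dz": 3.08}, 
.2 .4
{"dx": -0.02, "dy": 0.06, "dz": 0.30}, {"dx": -0.04, "dy": 0.13, "dz": 0.61}, {"dx": -0.06, "dy": 0.20, "dz": 0.91}, {"dx": -0.09, "dy": 0.28, "dz": 1.20}, {"dx": -0.11, "dy": 0.37, "dz": 1.50}, {"dx": -0.14, "dy": 0.46, "dz": 1.80}, {"dx": -0.17, "dy": 0.55, "dz": 2.09}, {"dx": -0.20, "dy": 0.66, "dz": 2.38}, {"dx": -0.23, "dy": 0.76, "dz": 2.67}, {"dx": -0.26, "dy": 0.88, "dz": 2.96}, 
.4 .6
{"dx": -0.04, "dy": 0.12, "dz": 0.28}, {"dx": -0.07, "dy": 0.24, "dz": 0.57}, {"dx": -0.11, "dy": 0.37, "dz": 0.85}, {"dx": -0.15, "dy": 0.51, "dz": 1.12}, {"dx": -0.19, "dy": 0.65, "dz": 1.40}, {"dx": -0.24, "dy": 0.79, "dz": 1.67}, {"dx": -0.28, "dy": 0.94, "dz": 1.93}, {"dx": -0.33, "dy": 1.10, "d
[... 2196 characters left out ...]
": -0.04}, {"dx": -0.27, "dy": 0.89, "dz": -0.06}, {"dx": -0.34, "dy": 1.11, "dz": -0.08}, {"dx": -0.40, "dy": 1.33, "dz": -0.10}, {"dx": -0.47, "dy": 1.55, "dz": -0.13}, {"dx": -0.54, "dy": 1.77, "dz": -0.17}, {"dx": -0.60, "dy": 1.99, "dz": -0.20}, {"dx": -0.67, "dy": 2.21, "dz": -0.24}, 
1.75 1.9
{"dx": -0.07, "dy": 0.22, "dz": -0.04}, {"dx": -0.13, "dy": 0.44, "dz": -0.09}, {"dx": -0.20, "dy": 0.65, "dz": -0.14}, {"dx": -0.26, "dy": 0.87, "dz": -0.19}, {"dx": -0.33, "dy": 1.09, "dz": -0.25}, {"dx": -0.39, "dy": 1.30, "dz": -0.31}, {"dx": -0.46, "dy": 1.52, "dz": -0.37}, {"dx": -0.52, "dy": 1.73, "dz": -0.44}, {"dx": -0.59, "dy": 1.94, "dz": -0.51}, {"dx": -0.65, "dy": 2.15, "dz": -0.58},
```

Request:
servo_tool(targets=[{"dx": 0.01,"dy": -0.04,"dz": 0.31,"spin": 0,"grip": 0},{"dx": 0.02,"dy": -0.07,"dz": 0.62,"spin": 0,"grip": 0},{"dx": 0.01,"dy": -0.05,"dz": 0.93,"spin": 0,"grip": 0},{"dx": 0.01,"dy": -0.03,"dz": 1.24,"spin": 0,"grip": 0},{"dx": 0,"dy": -0.01,"dz": 1.55,"spin": 0,"grip": 0},{"dx": -0.01,"dy": 0.03,"dz": 1.86,"spin": 0,"grip": 0},{"dx": -0.02,"dy": 0.07,"dz": 2.16,"spin": 0,"grip": 0},{"dx": -0.04,"dy": 0.11,"dz": 2.47,"spin": 0,"grip": 0},{"dx": -0.05,"dy": 0.16,"dz": 2.77,"spin": 0,"grip": 0},{"dx": -0.07,"dy": 0.22,"dz": 3.08,"spin": 0,"grip": 0}], squeeze=14)

```text
time_s: 7.63
tcp_pos: [0.5435, -0.1801, 0.0751]
eef_rot: [-180.0, 0.0, -163.3]
contact_force: [2.1, -5.8, -3.4]
gripper_width: 0.0155
```

Request:
servo_tool(targets=[{"dx": 0,"dy": 0.01,"dz": 0.3,"spin": 0,"grip": 0},{"dx": -0.01,"dy": 0.03,"dz": 0.61,"spin": 0,"grip": 0},{"dx": -0.03,"dy": 0.1,"dz": 0.91,"spin": 0,"grip": 0},{"dx": -0.06,"dy": 0.18,"dz": 1.2,"spin": 0,"grip": 0},{"dx": -0.08,"dy": 0.27,"dz": 1.5,"spin": 0,"grip": 0},{"dx": -0.11,"dy": 0.36,"dz": 1.8,"spin": 0,"grip": 0},{"dx": -0.14,"dy": 0.45,"dz": 2.09,"spin": 0,"grip": 0},{"dx": -0.17,"dy": 0.56,"dz": 2.38,"spin": 0,"grip": 0},{"dx": -0.2,"dy": 0.66,"dz": 2.67,"spin": 0,"grip": 0},{"dx": -0.23,"dy": 0.78,"dz": 2.96,"spin": 0,"grip": 0}])

```text
time_s: 8.47
tcp_pos: [0.5411, -0.1723, 0.1047]
eef_rot: [-180.0, 0.0, -163.3]
contact_force: [2.7, -5.2, -2.5]
gripper_width: 0.0155
```

Request:
servo_tool(targets=[{"dx": -0.02,"dy": 0.07,"dz": 0.28,"spin": 0,"grip": 0},{"dx": -0.04,"dy": 0.14,"dz": 0.57,"spin": 0,"grip": 0},{"dx": -0.08,"dy": 0.27,"dz": 0.85,"spin": 0,"grip": 0},{"dx": -0.12,"dy": 0.41,"dz": 1.12,"spin": 0,"grip": 0},{"dx": -0.16,"dy": 0.55,"dz": 1.4,"spin": 0,"grip": 0},{"dx": -0.21,"dy": 0.69,"dz": 1.67,"spin": 0,"grip": 0},{"dx": -0.25,"dy": 0.84,"dz": 1.93,"spin": 0,"grip": 0},{"dx": -0.3,"dy": 1.0,"dz": 2.2,"spin": 0,"grip": 0},{"dx": -0.35,"dy": 1.16,"dz": 2.46,"spin": 0,"grip": 0},{"dx": -0.4,"dy": 1.32,"dz": 2.72,"spin": 0,"grip": 0}])

```text
time_s: 9.3
tcp_pos: [0.5373, -0.1596, 0.1323]
eef_rot: [-179.9, 0.0, -163.3]
contact_force: [2.8, -7.5, 0.8]
gripper_width: 0.0156
```

Request:
servo_tool(targets=[{"dx": -0.03,"dy": 0.1,"dz": 0.26,"spin": 0,"grip": 0},{"dx": -0.06,"dy": 0.2,"dz": 0.52,"spin": 0,"grip": 0},{"dx": -0.1,"dy": 0.32,"dz": 0.78,"spin": 0,"grip": 0},{"dx": -0.14,"dy": 0.47,"dz": 1.03,"spin": 0,"grip": 0},{"dx": -0.2,"dy": 0.66,"dz": 1.28,"spin": 0,"grip": 0},{"dx": -0.26,"dy": 0.85,"dz": 1.53,"spin": 0,"grip": 0},{"dx": -0.32,"dy": 1.05,"dz": 1.77,"spin": 0,"grip": 0},{"dx": -0.38,"dy": 1.25,"dz": 2.0,"spin": 0,"grip": 0},{"dx": -0.44,"dy": 1.46,"dz": 2.23,"spin": 0,"grip": 0},{"dx": -0.51,"dy": 1.67,"dz": 2.45,"spin": 0,"grip": 0}])

```text
time_s: 10.13
tcp_pos: [0.5321, -0.1425, 0.1567]
eef_rot: [-179.9, 0.0, -163.3]
contact_force: [2.7, -6.2, 2.0]
gripper_width: 0.0152
```

Forces are modest, but the bar may have slipped down in the pads: the in-plane travel suggests θ ≈ 0.75. I'll check that in a picture.

```bash
python3 - <<'E'
from fit import *
q=np.load("q2.npy");sc=r.get_calibration("scene")
a=r.capture("side");b=r.capture("scene");w=r.capture("wrist")
def ov(im,c,box,k):
    im=cv2.resize(im[box[1]:box[3],box[0]:box[2]],None,fx=k,fy=k,interpolation=cv2.INTER_CUBIC)
    for th,col in((.65,(0,255,0)),(.75,(0,255,255)),(.85,(0,0,255))):
        P=np.array([[.036-.155*np.cos(th),y,.085+.155*np.sin(th)] for y in(.018,.088)])
        p=((proj(c,W(q,P))-box[:2]+.5)*k).astype(int);cv2.line(im,tuple(map(int,p[0])),tuple(map(int,p[1])),col,1)
    return im
A=ov(a,c,(250,150,350,250),4);B=ov(b,sc,(230,120,330,220),4)
C=cv2.resize(w[150:400,200:440],(0,0),fx=.8,fy=.8)
o=np.zeros((600,800,3),np.uint8);o[:400,:400]=A;o[:400,400:]=B;o[400:600,:192]=C
cv2.imwrite("pics/k.png",o);print(show(r.get_state()))
E
```

```text
{'time_s': 10.2833, 'joints': [5.4262, 10.6689, -18.5963, 0.0663, -60.6866, -78.7166], 'tcp_pos': [0.5321, -0.1425, 0.1567], 'eef_rot': [-179.9338, 0.036, -163.258], 'contact_force': [1.1819, -6.0959, 2.2572], 'moment': [-2.3359, -0.8549, 0.0228], 'gripper_width': 0.0154}
```

View pics/k.png

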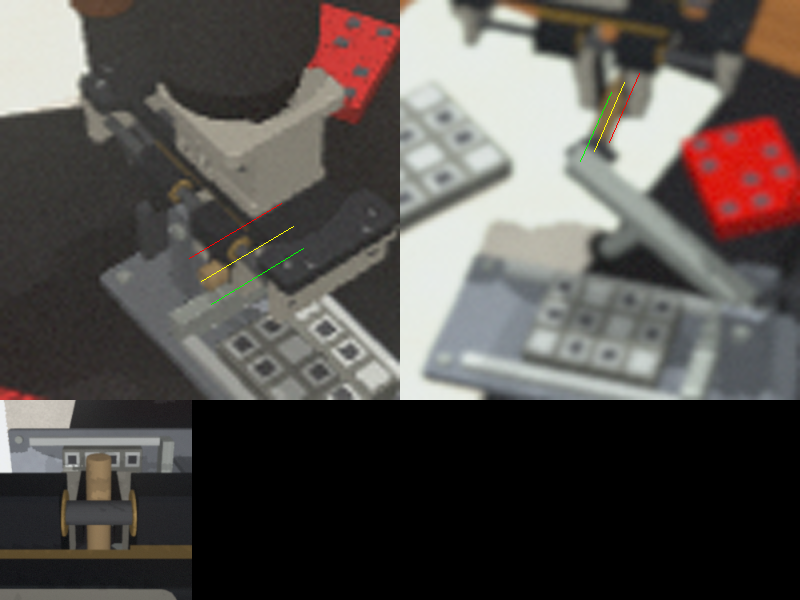

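The arm is at about 0.72 rad with the bar still between the pads, but near their tips. The pads hold the angle through x, so I can lower the tool ~6 mm at a light squeeze and carry on.

Request:
servo_tool(targets=[{"dx": 0,"dy": 0,"dz": -0.05,"spin": 0,"grip": 0},{"dx": 0,"dy": 0,"dz": -0.1,"spin": 0,"grip": 0},{"dx": 0,"dy": 0,"dz": -0.2,"spin": 0,"grip": 0},{"dx": 0,"dy": 0,"dz": -0.3,"spin": 0,"grip": 0},{"dx": 0,"dy": 0,"dz": -0.4,"spin": 0,"grip": 0},{"dx": 0,"dy": 0,"dz": -0.5,"spin": 0,"grip": 0},{"dx": 0,"dy": 0,"dz": -0.6,"spin": 0,"grip": 0},{"dx": 0,"dy": 0,"dz": -0.6,"spin": 0,"grip": 0},{"dx": 0,"dy": 0,"dz": -0.6,"spin": 0,"grip": 0},{"dx": 0,"dy": 0,"dz": -0.6,"spin": 0,"grip": 0}], squeeze=4)

```text
time_s: 11.12
tcp_pos: [0.5324, -0.1431, 0.1509]
eef_rot: [-179.9, 0.0, -163.3]
contact_force: [2.6, -7.3, 3.9]
gripper_width: 0.0245
```

```bash
for k in ".7 .9" ".9 1.1" "1.1 1.3" "1.3 1.5" "1.5 1.65"; do echo $k; python3 arc.py $k;done
```

```text
.7 .9
{"dx": -0.06, "dy": 0.19, "dz": 0.24}, {"dx": -0.12, "dy": 0.39, "dz": 0.47}, {"dx": -0.18, "dy": 0.59, "dz": 0.69}, {"dx": -0.24, "dy": 0.80, "dz": 0.92}, {"dx": -0.31, "dy": 1.01, "dz": 1.13}, {"dx": -0.37, "dy": 1.23, "dz": 1.35}, {"dx": -0.44, "dy": 1.44, "dz": 1.56}, {"dx": -0.50, "dy": 1.67, "dz": 1.76}, {"dx": -0.57, "dy": 1.89, "dz": 1.96}, {"dx": -0.64, "dy": 2.13, "dz": 2.16}, 
.9 1.1
{"dx": -0.07, "dy": 0.23, "dz": 0.19}, {"dx": -0.14, "dy": 0.47, "dz": 0.38}, {"dx": -0.22, "dy": 0.71, "dz": 0.56}, {"dx": -0.29, "dy": 0.96, "dz": 0.73}, {"dx": -0.36, "dy": 1.21, "dz": 0.90}, {"dx": -0.44, "dy": 1.46, "dz": 1.07}, {"dx": -0.52, "dy": 1.71, "dz": 1.23}, {"dx": -0.59, "dy": 1.97, "dz": 1.38}, {"dx": -0.67, "dy": 2.23, "dz": 1.53}, {"dx": -0.75, "dy": 2.49, "dz": 1.67}, 
1.1 1.3
{"dx": -0.08, "dy": 0.27, "dz": 0.14}, {"dx": -0.16, "dy": 0.53, "dz": 0.27}, {"dx": -0.24, "dy": 0.81, "dz": 0.40}, {"dx": -0.33, "dy": 1.08, "dz": 0.52}, {"dx": -0.41, "dy": 1.35, "dz": 0.63}, {"dx": -0.49, "dy": 1.63, "dz": 0.74}, {"dx": -0.58, "dy": 1.91, "dz": 0.85}, {"dx": -0.66, "dy": 2.19
[... 192 characters left out ...]
, "dy": 0.86, "dz": 0.22}, {"dx": -0.35, "dy": 1.16, "dz": 0.28}, {"dx": -0.44, "dy": 1.45, "dz": 0.34}, {"dx": -0.53, "dy": 1.74, "dz": 0.39}, {"dx": -0.61, "dy": 2.03, "dz": 0.43}, {"dx": -0.70, "dy": 2.33, "dz": 0.47}, {"dx": -0.79, "dy": 2.62, "dz": 0.50}, {"dx": -0.88, "dy": 2.92, "dz": 0.53}, 
1.5 1.65
{"dx": -0.07, "dy": 0.22, "dz": 0.01}, {"dx": -0.13, "dy": 0.44, "dz": 0.03}, {"dx": -0.20, "dy": 0.67, "dz": 0.03}, {"dx": -0.27, "dy": 0.89, "dz": 0.04}, {"dx": -0.34, "dy": 1.11, "dz": 0.04}, {"dx": -0.40, "dy": 1.33, "dz": 0.04}, {"dx": -0.47, "dy": 1.56, "dz": 0.03}, {"dx": -0.54, "dy": 1.78, "dz": 0.02}, {"dx": -0.60, "dy": 2.00, "dz": 0.01}, {"dx": -0.67, "dy": 2.22, "dz": -0.01},
```

Request:
servo_tool(targets=[{"dx": 0,"dy": 0,"dz": 0,"spin": 0,"grip": 0},{"dx": 0,"dy": 0,"dz": 0,"spin": 0,"grip": 0},{"dx": 0,"dy": 0,"dz": 0,"spin": 0,"grip": 0},{"dx": 0,"dy": 0,"dz": 0,"spin": 0,"grip": 0},{"dx": 0,"dy": 0,"dz": 0,"spin": 0,"grip": 0},{"dx": -0.06,"dy": 0.2,"dz": 0.2,"spin": 0,"grip": 0},{"dx": -0.12,"dy": 0.4,"dz": 0.4,"spin": 0,"grip": 0},{"dx": -0.18,"dy": 0.6,"dz": 0.6,"spin": 0,"grip": 0},{"dx": -0.24,"dy": 0.8,"dz": 0.8,"spin": 0,"grip": 0},{"dx": -0.3,"dy": 1.0,"dz": 1.0,"spin": 0,"grip": 0}], squeeze=14)

```text
time_s: 11.95
tcp_pos: [0.5303, -0.136, 0.1635]
eef_rot: [-179.6, 0.1, -163.2]
contact_force: [0.3, -19.4, 15.3]
gripper_width: 0.0153
```

A radial force of ~25 N has built up: the tool is pulling the bar inward, while the tangential load that strains the grip spring is only ~2 N. I relieve it outward, then hold the bar loosely caged (~19 mm) so it can slide along the pads.

Request:
servo_tool(targets=[{"dx": 0.04,"dy": -0.15,"dz": 0.13,"spin": 0,"grip": 0},{"dx": 0.08,"dy": -0.28,"dz": 0.26,"spin": 0,"grip": 0},{"dx": 0.08,"dy": -0.28,"dz": 0.26,"spin": 0,"grip": 0},{"dx": 0.08,"dy": -0.28,"dz": 0.26,"spin": 0,"grip": 20},{"dx": 0.08,"dy": -0.28,"dz": 0.26,"spin": 0,"grip": 22},{"dx": 0.08,"dy": -0.28,"dz": 0.26,"spin": 0,"grip": 22},{"dx": 0.08,"dy": -0.28,"dz": 0.16,"spin": 0,"grip": 22},{"dx": 0.08,"dy": -0.28,"dz": 0.06,"spin": 0,"grip": 22},{"dx": 0.08,"dy": -0.28,"dz": -0.04,"spin": 0,"grip": 22},{"dx": 0.08,"dy": -0.28,"dz": -0.14,"spin": 0,"grip": 22}], squeeze=20)

```text
time_s: 12.78
tcp_pos: [0.5306, -0.1371, 0.1605]
eef_rot: [-179.8, 0.1, -163.2]
contact_force: [1.0, -15.2, 12.9]
gripper_width: 0.0195
```

The opening (19.5 mm) already exceeds the bar, so this force isn't squeeze. Lowering the tool jammed the bar against the high-friction −x pad; the bar has been rolling on the pad, which also explains the ~7 mm "slip". I raise the tool to unjam, then advance a little with the extra rise from rolling.

Request:
servo_tool(targets=[{"dx": 0,"dy": 0,"dz": 0.1,"spin": 0,"grip": 22},{"dx": 0,"dy": 0,"dz": 0.2,"spin": 0,"grip": 22},{"dx": 0,"dy": 0,"dz": 0.3,"spin": 0,"grip": 22},{"dx": 0,"dy": 0,"dz": 0.4,"spin": 0,"grip": 22},{"dx": 0,"dy": 0,"dz": 0.5,"spin": 0,"grip": 22},{"dx": 0,"dy": 0,"dz": 0.5,"spin": 0,"grip": 22},{"dx": 0,"dy": 0,"dz": 0.5,"spin": 0,"grip": 22},{"dx": 0,"dy": 0,"dz": 0.5,"spin": 0,"grip": 22},{"dx": 0,"dy": 0,"dz": 0.5,"spin": 0,"grip": 22},{"dx": 0,"dy": 0,"dz": 0.5,"spin": 0,"grip": 22}])

```text
time_s: 13.62
tcp_pos: [0.5298, -0.1349, 0.1635]
eef_rot: [-180.0, 0.0, -163.3]
contact_force: [2.5, -4.3, 2.3]
gripper_width: 0.0195
```

Unjammed. Continue 0.8→1.0 with the rolling rise.

Request:
servo_tool(targets=[{"dx": -0.06,"dy": 0.21,"dz": 0.23,"spin": 0,"grip": 22},{"dx": -0.13,"dy": 0.43,"dz": 0.45,"spin": 0,"grip": 22},{"dx": -0.2,"dy": 0.66,"dz": 0.68,"spin": 0,"grip": 22},{"dx": -0.27,"dy": 0.88,"dz": 0.9,"spin": 0,"grip": 22},{"dx": -0.34,"dy": 1.11,"dz": 1.1,"spin": 0,"grip": 22},{"dx": -0.41,"dy": 1.35,"dz": 1.31,"spin": 0,"grip": 22},{"dx": -0.48,"dy": 1.59,"dz": 1.51,"spin": 0,"grip": 22},{"dx": -0.55,"dy": 1.83,"dz": 1.71,"spin": 0,"grip": 22},{"dx": -0.63,"dy": 2.07,"dz": 1.9,"spin": 0,"grip": 22},{"dx": -0.7,"dy": 2.32,"dz": 2.08,"spin": 0,"grip": 22}])

```text
time_s: 14.45
tcp_pos: [0.522, -0.1112, 0.184]
eef_rot: [180.0, -0.1, -163.3]
contact_force: [-0.2, -2.3, -0.6]
gripper_width: 0.0195
```

Request:
servo_tool(targets=[{"dx": -0.08,"dy": 0.25,"dz": 0.17,"spin": 0,"grip": 20},{"dx": -0.15,"dy": 0.51,"dz": 0.33,"spin": 0,"grip": 20},{"dx": -0.23,"dy": 0.76,"dz": 0.5,"spin": 0,"grip": 20},{"dx": -0.31,"dy": 1.02,"dz": 0.66,"spin": 0,"grip": 20},{"dx": -0.39,"dy": 1.29,"dz": 0.8,"spin": 0,"grip": 20},{"dx": -0.47,"dy": 1.55,"dz": 0.95,"spin": 0,"grip": 20},{"dx": -0.55,"dy": 1.82,"dz": 1.08,"spin": 0,"grip": 20},{"dx": -0.63,"dy": 2.09,"dz": 1.2,"spin": 0,"grip": 20},{"dx": -0.71,"dy": 2.36,"dz": 1.3,"spin": 0,"grip": 20},{"dx": -0.8,"dy": 2.64,"dz": 1.4,"spin": 0,"grip": 20}])

```text
time_s: 15.28
tcp_pos: [0.5145, -0.0849, 0.1983]
eef_rot: [180.0, -0.0, -163.3]
contact_force: [0.2, 1.3, 0.4]
gripper_width: 0.0173
```

Past balance (the force is now +y). Continue easing down.

Request:
servo_tool(targets=[{"dx": -0.08,"dy": 0.28,"dz": 0.09,"spin": 0,"grip": 20},{"dx": -0.17,"dy": 0.56,"dz": 0.18,"spin": 0,"grip": 20},{"dx": -0.25,"dy": 0.84,"dz": 0.26,"spin": 0,"grip": 20},{"dx": -0.34,"dy": 1.12,"dz": 0.34,"spin": 0,"grip": 20},{"dx": -0.42,"dy": 1.41,"dz": 0.41,"spin": 0,"grip": 20},{"dx": -0.51,"dy": 1.69,"dz": 0.47,"spin": 0,"grip": 20},{"dx": -0.6,"dy": 1.98,"dz": 0.53,"spin": 0,"grip": 20},{"dx": -0.69,"dy": 2.27,"dz": 0.58,"spin": 0,"grip": 20},{"dx": -0.77,"dy": 2.56,"dz": 0.63,"spin": 0,"grip": 20},{"dx": -0.86,"dy": 2.85,"dz": 0.67,"spin": 0,"grip": 20}])

```text
time_s: 16.12
tcp_pos: [0.506, -0.0565, 0.2049]
eef_rot: [180.0, -0.0, -163.3]
contact_force: [-0.4, 1.2, -1.5]
gripper_width: 0.0174
```

Request:
servo_tool(targets=[{"dx": -0.09,"dy": 0.29,"dz": 0.03,"spin": 0,"grip": 20},{"dx": -0.18,"dy": 0.59,"dz": 0.06,"spin": 0,"grip": 20},{"dx": -0.27,"dy": 0.88,"dz": 0.08,"spin": 0,"grip": 20},{"dx": -0.36,"dy": 1.18,"dz": 0.1,"spin": 0,"grip": 20},{"dx": -0.44,"dy": 1.47,"dz": 0.11,"spin": 0,"grip": 20},{"dx": -0.53,"dy": 1.77,"dz": 0.11,"spin": 0,"grip": 20},{"dx": -0.62,"dy": 2.07,"dz": 0.11,"spin": 0,"grip": 20},{"dx": -0.71,"dy": 2.36,"dz": 0.1,"spin": 0,"grip": 20},{"dx": -0.8,"dy": 2.66,"dz": 0.08,"spin": 0,"grip": 20},{"dx": -0.89,"dy": 2.96,"dz": 0.06,"spin": 0,"grip": 20}])

```text
time_s: 16.95
tcp_pos: [0.497, -0.0269, 0.2055]
eef_rot: [180.0, -0.0, -163.3]
contact_force: [-1.0, 1.7, -1.7]
gripper_width: 0.0175
```

Request:
servo_tool(targets=[{"dx": -0.07,"dy": 0.22,"dz": -0.02,"spin": 0,"grip": 20},{"dx": -0.13,"dy": 0.44,"dz": -0.04,"spin": 0,"grip": 20},{"dx": -0.2,"dy": 0.67,"dz": -0.07,"spin": 0,"grip": 20},{"dx": -0.27,"dy": 0.89,"dz": -0.1,"spin": 0,"grip": 20},{"dx": -0.34,"dy": 1.11,"dz": -0.14,"spin": 0,"grip": 20},{"dx": -0.4,"dy": 1.33,"dz": -0.17,"spin": 0,"grip": 20},{"dx": -0.47,"dy": 1.55,"dz": -0.21,"spin": 0,"grip": 20},{"dx": -0.54,"dy": 1.77,"dz": -0.26,"spin": 0,"grip": 20},{"dx": -0.6,"dy": 1.99,"dz": -0.3,"spin": 0,"grip": 20},{"dx": -0.67,"dy": 2.21,"dz": -0.35,"spin": 0,"grip": 20}])

```text
time_s: 17.78
tcp_pos: [0.4904, -0.0049, 0.202]
eef_rot: [180.0, 0.0, -163.3]
contact_force: [-0.5, 1.5, -3.0]
gripper_width: 0.0176
```

Request:
servo_tool(targets=[{"dx": -0.03,"dy": 0.1,"dz": -0.04,"spin": 0,"grip": 20},{"dx": -0.06,"dy": 0.2,"dz": -0.08,"spin": 0,"grip": 20},{"dx": -0.09,"dy": 0.3,"dz": -0.12,"spin": 0,"grip": 20},{"dx": -0.12,"dy": 0.4,"dz": -0.16,"spin": 0,"grip": 20},{"dx": -0.15,"dy": 0.5,"dz": -0.2,"spin": 0,"grip": 20},{"dx": -0.18,"dy": 0.6,"dz": -0.24,"spin": 0,"grip": 20},{"dx": -0.21,"dy": 0.7,"dz": -0.28,"spin": 0,"grip": 20},{"dx": -0.24,"dy": 0.8,"dz": -0.32,"spin": 0,"grip": 20},{"dx": -0.27,"dy": 0.9,"dz": -0.36,"spin": 0,"grip": 20},{"dx": -0.3,"dy": 1.0,"dz": -0.4,"spin": 0,"grip": 20}])

```text
time_s: 18.62
tcp_pos: [0.4877, 0.0051, 0.1982]
eef_rot: [180.0, 0.0, -163.3]
contact_force: [-1.7, 4.3, 3.8]
gripper_width: 0.0178
```

Request:
servo_tool(targets=[{"dx": -0.02,"dy": 0.06,"dz": -0.01,"spin": 0,"grip": 20},{"dx": -0.04,"dy": 0.12,"dz": -0.02,"spin": 0,"grip": 20},{"dx": -0.05,"dy": 0.18,"dz": -0.03,"spin": 0,"grip": 20},{"dx": -0.07,"dy": 0.24,"dz": -0.05,"spin": 0,"grip": 20},{"dx": -0.09,"dy": 0.3,"dz": -0.07,"spin": 0,"grip": 20},{"dx": -0.11,"dy": 0.36,"dz": -0.09,"spin": 0,"grip": 20},{"dx": -0.13,"dy": 0.42,"dz": -0.11,"spin": 0,"grip": 20},{"dx": -0.14,"dy": 0.48,"dz": -0.13,"spin": 0,"grip": 20},{"dx": -0.16,"dy": 0.54,"dz": -0.15,"spin": 0,"grip": 20},{"dx": -0.18,"dy": 0.6,"dz": -0.17,"spin": 0,"grip": 20}])

```text
time_s: 19.45
tcp_pos: [0.4857, 0.0109, 0.1962]
eef_rot: [-180.0, 0.0, -163.3]
contact_force: [0.9, 3.0, -1.7]
gripper_width: 0.0176
```

Request:
servo_tool(targets=[{"dx": -0.02,"dy": 0.05,"dz": -0.01,"spin": 0,"grip": 20},{"dx": -0.03,"dy": 0.1,"dz": -0.03,"spin": 0,"grip": 20},{"dx": -0.05,"dy": 0.15,"dz": -0.05,"spin": 0,"grip": 20},{"dx": -0.06,"dy": 0.2,"dz": -0.07,"spin": 0,"grip": 20},{"dx": -0.08,"dy": 0.25,"dz": -0.09,"spin": 0,"grip": 20},{"dx": -0.09,"dy": 0.3,"dz": -0.11,"spin": 0,"grip": 20},{"dx": -0.11,"dy": 0.35,"dz": -0.13,"spin": 0,"grip": 20},{"dx": -0.12,"dy": 0.4,"dz": -0.15,"spin": 0,"grip": 20},{"dx": -0.14,"dy": 0.45,"dz": -0.17,"spin": 0,"grip": 20},{"dx": -0.15,"dy": 0.5,"dz": -0.19,"spin": 0,"grip": 20}])

```text
time_s: 20.28
tcp_pos: [0.4841, 0.0155, 0.1945]
eef_rot: [-180.0, -0.0, -163.3]
contact_force: [0.0, -1.0, -0.1]
gripper_width: 0.0177
```

The push has vanished, so the arm is probably on its stop. A gentle 3 mm probe should confirm it.

Request:
servo_tool(targets=[{"dx": -0.01,"dy": 0.03,"dz": -0.01,"spin": 0,"grip": 20},{"dx": -0.02,"dy": 0.06,"dz": -0.02,"spin": 0,"grip": 20},{"dx": -0.03,"dy": 0.09,"dz": -0.03,"spin": 0,"grip": 20},{"dx": -0.04,"dy": 0.12,"dz": -0.04,"spin": 0,"grip": 20},{"dx": -0.05,"dy": 0.15,"dz": -0.05,"spin": 0,"grip": 20},{"dx": -0.05,"dy": 0.18,"dz": -0.06,"spin": 0,"grip": 20},{"dx": -0.06,"dy": 0.21,"dz": -0.07,"spin": 0,"grip": 20},{"dx": -0.07,"dy": 0.24,"dz": -0.08,"spin": 0,"grip": 20},{"dx": -0.08,"dy": 0.27,"dz": -0.09,"spin": 0,"grip": 20},{"dx": -0.08,"dy": 0.27,"dz": -0.1,"spin": 0,"grip": 20}])

```text
time_s: 21.12
tcp_pos: [0.4834, 0.0182, 0.1936]
eef_rot: [-180.0, -0.0, -163.3]
contact_force: [0.1, -3.7, 1.5]
gripper_width: 0.0176
```

Confirmed: −3.7 N against the stop. I back off 2 mm, open, and retreat straight up.

Request:
servo_tool(targets=[{"dx": 0.03,"dy": -0.1,"dz": 0,"spin": 0,"grip": 20},{"dx": 0.05,"dy": -0.18,"dz": 0,"spin": 0,"grip": 22},{"dx": 0.05,"dy": -0.18,"dz": 0,"spin": 0,"grip": 26},{"dx": 0.05,"dy": -0.18,"dz": 0,"spin": 0,"grip": 35},{"dx": 0.05,"dy": -0.18,"dz": 0,"spin": 0,"grip": 45},{"dx": 0.05,"dy": -0.18,"dz": 0,"spin": 0,"grip": 55},{"dx": 0.05,"dy": -0.18,"dz": 0,"spin": 0,"grip": 60},{"dx": 0.05,"dy": -0.18,"dz": 0,"spin": 0,"grip": 60},{"dx": 0.05,"dy": -0.18,"dz": 0.5,"spin": 0,"grip": 60},{"dx": 0.05,"dy": -0.18,"dz": 1.5,"spin": 0,"grip": 60}])

```text
time_s: 21.95
tcp_pos: [0.4832, 0.0166, 0.208]
eef_rot: [-180.0, -0.1, -163.3]
contact_force: [-0.3, 0.6, 0.5]
gripper_width: 0.0522
```

Request:
servo_tool(targets=[{"dx": 0,"dy": 0,"dz": 1,"spin": 0,"grip": 60},{"dx": 0,"dy": 0,"dz": 2.5,"spin": 0,"grip": 60},{"dx": 0,"dy": 0,"dz": 4,"spin": 0,"grip": 60},{"dx": 0,"dy": 0,"dz": 5.5,"spin": 0,"grip": 60},{"dx": 0,"dy": 0,"dz": 7,"spin": 0,"grip": 60},{"dx": 0,"dy": 0,"dz": 8.5,"spin": 0,"grip": 60},{"dx": 0,"dy": 0,"dz": 9.5,"spin": 0,"grip": 40},{"dx": 0,"dy": 0,"dz": 9.5,"spin": 0,"grip": 20},{"dx": 0,"dy": 0,"dz": 9.5,"spin": 0,"grip": 0},{"dx": 0,"dy": 0,"dz": 9.5,"spin": 0,"grip": 0}])

```text
time_s: 22.78
tcp_pos: [0.4835, 0.0168, 0.3029]
eef_rot: [180.0, -0.0, -163.3]
contact_force: [0.6, 0.3, -0.0]
gripper_width: 0.0315
```

```bash
python3 - <<'E'
from fit import *
print(show(r.get_state()))
q=np.load("q2.npy");sc=r.get_calibration("scene")
a=r.capture("side");b=r.capture("scene")
def ov(im,c,box,k):
    im=cv2.resize(im[box[1]:box[3],box[0]:box[2]],None,fx=k,fy=k,interpolation=cv2.INTER_CUBIC)
    def L(P,col):
        p=((proj(c,W(q,P))-box[:2]+.5)*k).astype(int);cv2.polylines(im,[p.reshape(-1,1,2)],False,col,1)
    for th,col in((1.8,(0,255,0)),(1.9,(0,255,255))):
        L(np.array([[.036-.155*np.cos(th),y,.085+.155*np.sin(th)] for y in(.018,.088)]),col)
    g=.024;L(np.array([[-g-.1,.04,.032],[-g-.1,-.04,.032],[-g,-.04,.032],[-g,.04,.032],[-g-.1,.04,.032]]),(255,0,255))
    return im
A=ov(a,c,(240,140,370,290),4);B=ov(b,sc,(220,100,320,250),4)
cv2.imwrite("pics/l.png",np.hstack([A[:600,:400+0],B[:600]]) if 0 else np.hstack([A[:600],B[:600,:280]]))
E
```

```text
{'time_s': 22.7833, 'joints': [25.3234, -0.9695, -12.2246, -0.0235, -78.7859, -98.6053], 'tcp_pos': [0.4835, 0.0168, 0.3029], 'eef_rot': [179.9833, -0.044, -163.2866], 'contact_force': [0.5643, 0.2761, -0.046], 'moment': [-0.0204, -0.1142, -0.0077], 'gripper_width': 0.0315}
```

View pics/l.png

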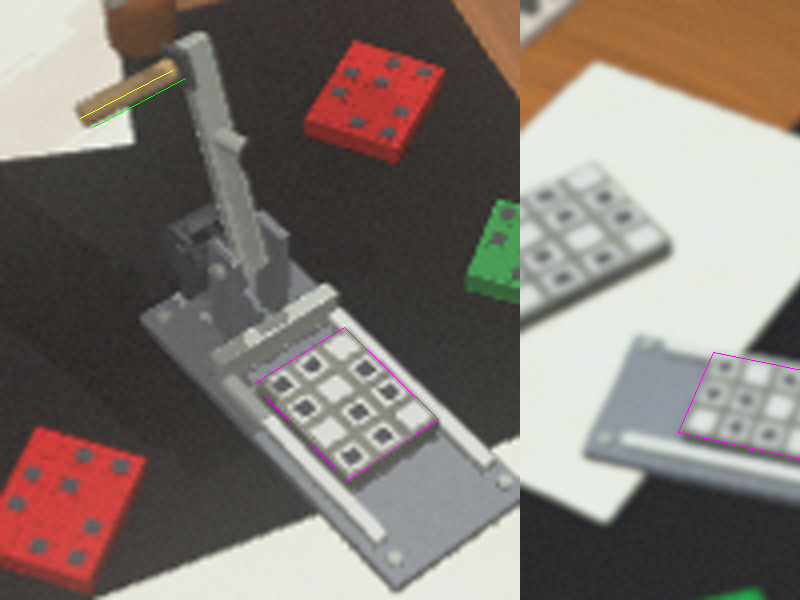

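The arm rests open at ~1.9 rad (bar on the yellow 1.9 line), and the slab outline matches a 24 mm gap. Now behind the slab with closed fingers.

Request:
servo_tool(targets=[{"dx": 1.7,"dy": -2.8,"dz": 0,"spin": 0,"grip": 0},{"dx": 3.4,"dy": -5.5,"dz": 0,"spin": 0,"grip": 0},{"dx": 5.1,"dy": -8.3,"dz": 0,"spin": 0,"grip": 0},{"dx": 6.8,"dy": -11,"dz": 0,"spin": 0,"grip": 0},{"dx": 8.5,"dy": -13.8,"dz": 0,"spin": 0,"grip": 0},{"dx": 10.2,"dy": -16.5,"dz": 0,"spin": 0,"grip": 0},{"dx": 11.9,"dy": -19.3,"dz": 0,"spin": 0,"grip": 0},{"dx": 13.6,"dy": -22,"dz": 0,"spin": 0,"grip": 0},{"dx": 13.6,"dy": -22,"dz": -2,"spin": 0,"grip": 0},{"dx": 13.6,"dy": -22,"dz": -5,"spin": 0,"grip": 0}], squeeze=20)

```text
time_s: 23.72
tcp_pos: [0.6216, -0.2054, 0.2537]
eef_rot: [-179.9, 0.1, -163.4]
contact_force: [-0.2, 0.4, -0.6]
gripper_width: 0.0008
```

Request:
servo_tool(targets=[{"dx": 0,"dy": 0,"dz": -3,"spin": 0,"grip": 0},{"dx": 0,"dy": 0,"dz": -6,"spin": 0,"grip": 0},{"dx": 0,"dy": 0,"dz": -9,"spin": 0,"grip": 0},{"dx": 0,"dy": 0,"dz": -12,"spin": 0,"grip": 0},{"dx": 0,"dy": 0,"dz": -14.5,"spin": 0,"grip": 0},{"dx": 0,"dy": 0,"dz": -16.5,"spin": 0,"grip": 0},{"dx": 0,"dy": 0,"dz": -18,"spin": 0,"grip": 0},{"dx": 0,"dy": 0,"dz": -19.5,"spin": 0,"grip": 0},{"dx": 0,"dy": 0,"dz": -20.5,"spin": 0,"grip": 0},{"dx": 0,"dy": 0,"dz": -20.5,"spin": 0,"grip": 0}])

```text
time_s: 24.55
tcp_pos: [0.6178, -0.203, 0.0453]
eef_rot: [179.9, -0.3, -163.3]
contact_force: [0.1, 0.2, -0.5]
gripper_width: 0.0006
```

```bash
python3 - <<'E'
from fit import *
q=np.load("q2.npy");s=r.get_state();print(show(s))
d=np.array(s["tcp_pos"])[:2]-q[:2];C,S=np.cos(q[2]),np.sin(q[2]);print("st",C*d[0]+S*d[1],-S*d[0]+C*d[1])
a=r.capture("side");w=r.capture("wrist");b=r.capture("scene")
A=cv2.resize(a[170:270,280:380],(400,400),interpolation=cv2.INTER_CUBIC);B=cv2.resize(w[150:400],(400,156));D=cv2.resize(b[150:250,210:310],(400,400),interpolation=cv2.INTER_CUBIC)
cv2.imwrite("pics/m.png",np.vstack([np.hstack([A,D]),np.hstack([B,B*0])]))
E
```

```text
{'time_s': 24.55, 'joints': [-1.0531, 25.696, -12.8156, -0.0372, -51.7781, -72.2272], 'tcp_pos': [0.6178, -0.203, 0.0453], 'eef_rot': [179.8838, -0.267, -163.3031], 'contact_force': [0.0953, 0.1958, -0.4755], 'moment': [-0.0081, 0.0109, 0.0213], 'gripper_width': 0.0006}
st -0.1597245509825009 0.0014508365578992724
```

View pics/m.png

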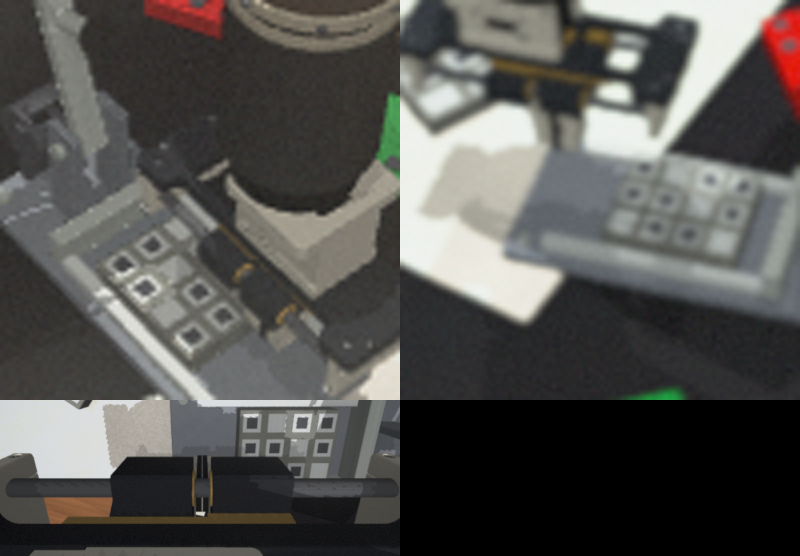

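Fingers are behind the slab (tool at station x ≈ −160, y ≈ 0). The true tip height is uncertain, so I descend by feel to the bed.

Request:
servo_tool(targets=[{"dx": 0,"dy": 0,"dz": -0.4,"spin": 0,"grip": 0},{"dx": 0,"dy": 0,"dz": -0.8,"spin": 0,"grip": 0},{"dx": 0,"dy": 0,"dz": -1.2,"spin": 0,"grip": 0},{"dx": 0,"dy": 0,"dz": -1.6,"spin": 0,"grip": 0},{"dx": 0,"dy": 0,"dz": -2,"spin": 0,"grip": 0},{"dx": 0,"dy": 0,"dz": -2.3,"spin": 0,"grip": 0},{"dx": 0,"dy": 0,"dz": -2.5,"spin": 0,"grip": 0},{"dx": 0,"dy": 0,"dz": -2.5,"spin": 0,"grip": 0},{"dx": 0,"dy": 0,"dz": -2.5,"spin": 0,"grip": 0},{"dx": 0,"dy": 0,"dz": -2.5,"spin": 0,"grip": 0}])

```text
time_s: 25.53
tcp_pos: [0.62, -0.2032, 0.0236]
eef_rot: [-180.0, 0.0, -163.3]
contact_force: [-0.4, 0.3, 0.1]
gripper_width: 0.0004
```

Request:
servo_tool(targets=[{"dx": 0,"dy": 0,"dz": -0.05,"spin": 0,"grip": 0},{"dx": 0,"dy": 0,"dz": -0.1,"spin": 0,"grip": 0},{"dx": 0,"dy": 0,"dz": -0.15,"spin": 0,"grip": 0},{"dx": 0,"dy": 0,"dz": -0.2,"spin": 0,"grip": 0},{"dx": 0,"dy": 0,"dz": -0.25,"spin": 0,"grip": 0},{"dx": 0,"dy": 0,"dz": -0.3,"spin": 0,"grip": 0},{"dx": 0,"dy": 0,"dz": -0.35,"spin": 0,"grip": 0},{"dx": 0,"dy": 0,"dz": -0.4,"spin": 0,"grip": 0},{"dx": 0,"dy": 0,"dz": -0.4,"spin": 0,"grip": 0},{"dx": 0,"dy": 0,"dz": -0.4,"spin": 0,"grip": 0}])

```text
time_s: 26.37
tcp_pos: [0.6199, -0.2032, 0.0194]
eef_rot: [180.0, -0.0, -163.3]
contact_force: [-0.2, -0.1, -0.2]
gripper_width: 0.0007
```

Request:
servo_tool(targets=[{"dx": 0,"dy": 0,"dz": -0.05,"spin": 0,"grip": 0},{"dx": 0,"dy": 0,"dz": -0.1,"spin": 0,"grip": 0},{"dx": 0,"dy": 0,"dz": -0.15,"spin": 0,"grip": 0},{"dx": 0,"dy": 0,"dz": -0.2,"spin": 0,"grip": 0},{"dx": 0,"dy": 0,"dz": -0.25,"spin": 0,"grip": 0},{"dx": 0,"dy": 0,"dz": -0.3,"spin": 0,"grip": 0},{"dx": 0,"dy": 0,"dz": -0.35,"spin": 0,"grip": 0},{"dx": 0,"dy": 0,"dz": -0.4,"spin": 0,"grip": 0},{"dx": 0,"dy": 0,"dz": -0.4,"spin": 0,"grip": 0},{"dx": 0,"dy": 0,"dz": -0.4,"spin": 0,"grip": 0}])

```text
time_s: 27.2
tcp_pos: [0.6198, -0.2032, 0.0154]
eef_rot: [180.0, -0.0, -163.3]
contact_force: [1.4, 0.1, -0.4]
gripper_width: 0.0006
```

Request:
servo_tool(targets=[{"dx": 0,"dy": 0,"dz": -0.05,"spin": 0,"grip": 0},{"dx": 0,"dy": 0,"dz": -0.1,"spin": 0,"grip": 0},{"dx": 0,"dy": 0,"dz": -0.15,"spin": 0,"grip": 0},{"dx": 0,"dy": 0,"dz": -0.2,"spin": 0,"grip": 0},{"dx": 0,"dy": 0,"dz": -0.25,"spin": 0,"grip": 0},{"dx": 0,"dy": 0,"dz": -0.3,"spin": 0,"grip": 0},{"dx": 0,"dy": 0,"dz": -0.3,"spin": 0,"grip": 0},{"dx": 0,"dy": 0,"dz": -0.3,"spin": 0,"grip": 0},{"dx": 0,"dy": 0,"dz": -0.3,"spin": 0,"grip": 0},{"dx": 0,"dy": 0,"dz": -0.3,"spin": 0,"grip": 0}])

```text
time_s: 28.03
tcp_pos: [0.6199, -0.2032, 0.0125]
eef_rot: [-180.0, 0.0, -163.3]
contact_force: [0.9, -0.9, -0.3]
gripper_width: 0.0005
```

Request:
servo_tool(targets=[{"dx": 0,"dy": 0,"dz": -0.05,"spin": 0,"grip": 0},{"dx": 0,"dy": 0,"dz": -0.1,"spin": 0,"grip": 0},{"dx": 0,"dy": 0,"dz": -0.15,"spin": 0,"grip": 0},{"dx": 0,"dy": 0,"dz": -0.2,"spin": 0,"grip": 0},{"dx": 0,"dy": 0,"dz": -0.25,"spin": 0,"grip": 0},{"dx": 0,"dy": 0,"dz": -0.25,"spin": 0,"grip": 0},{"dx": 0,"dy": 0,"dz": -0.25,"spin": 0,"grip": 0},{"dx": 0,"dy": 0,"dz": -0.25,"spin": 0,"grip": 0},{"dx": 0,"dy": 0,"dz": -0.25,"spin": 0,"grip": 0},{"dx": 0,"dy": 0,"dz": -0.25,"spin": 0,"grip": 0}])

```text
time_s: 28.87
tcp_pos: [0.6199, -0.2032, 0.01]
eef_rot: [-180.0, 0.0, -163.3]
contact_force: [-0.6, 0.1, 0.2]
gripper_width: 0.0007
```

Request:
servo_tool(targets=[{"dx": 0,"dy": 0,"dz": -0.1,"spin": 0,"grip": 0},{"dx": 0,"dy": 0,"dz": -0.2,"spin": 0,"grip": 0},{"dx": 0,"dy": 0,"dz": -0.3,"spin": 0,"grip": 0},{"dx": 0,"dy": 0,"dz": -0.4,"spin": 0,"grip": 0},{"dx": 0,"dy": 0,"dz": -0.4,"spin": 0,"grip": 0},{"dx": 0,"dy": 0,"dz": -0.4,"spin": 0,"grip": 0},{"dx": 0,"dy": 0,"dz": -0.4,"spin": 0,"grip": 0},{"dx": 0,"dy": 0,"dz": -0.4,"spin": 0,"grip": 0},{"dx": 0,"dy": 0,"dz": -0.4,"spin": 0,"grip": 0},{"dx": 0,"dy": 0,"dz": -0.4,"spin": 0,"grip": 0}])

```text
time_s: 29.7
tcp_pos: [0.6199, -0.2032, 0.006]
eef_rot: [-180.0, 0.0, -163.3]
contact_force: [0.4, 0.5, 0.6]
gripper_width: 0.0005
```

```bash
python3 - <<'E'
from fit import *
# look for fingertip height in wrist picture: bright finger edge columns; and side/scene crops saved
w=r.get_calibration("wrist");im=r.capture("wrist");cv2.imwrite("pics/n.png",im)
s=r.get_state();print(show(s));T=np.array(s["tcp_pos"]);a=np.radians(106.7);x=np.array([np.cos(a),np.sin(a),0]);y=np.array([-np.sin(a),np.cos(a),0])
for h in(0,.01,.02,.03): print(h,proj(w,[T+[0,0,h]+y*.0095+x*k for k in(-.02,-.01,0,.01,.02)]).round(1).tolist())
g=cv2.cvtColor(im,cv2.COLOR_BGR2GRAY)
for row in range(206,262,4): print(row,g[row,284:364:4].tolist())
E
```

```text
{'time_s': 29.75, 'joints': [-1.0519, 28.2103, -14.7766, 0.0001, -47.0104, -72.2296], 'tcp_pos': [0.6199, -0.2032, 0.006], 'eef_rot': [-179.9991, 0.0025, -163.2815], 'contact_force': [-0.0182, 1.3455, 0.4482], 'moment': [-0.0395, -0.1473, -0.0079], 'gripper_width': 0.0004}
0 [[288.0, 220.1], [304.8, 220.1], [321.6, 220.1], [338.4, 220.1], [355.2, 220.1]]
0.01 [[286.2, 226.0], [303.9, 226.0], [321.5, 226.0], [339.2, 226.0], [356.8, 226.0]]
0.02 [[284.2, 232.6], [302.8, 232.6], [321.4, 232.6], [340.0, 232.6], [358.6, 232.6]]
0.03 [[282.0, 239.9], [301.7, 239.9], [321.3, 239.9], [341.0, 239.9], [360.6, 239.9]]
206 [93, 94, 95, 95, 95, 94, 93, 93, 93, 95, 93, 94, 97, 97, 96, 95, 94, 95, 94, 93]
210 [93, 95, 95, 95, 93, 92, 93, 95, 96, 94, 93, 95, 95, 94, 96, 96, 98, 96, 96, 96]
214 [94, 93, 92, 94, 95, 95, 95, 93, 96, 93, 94, 93, 94, 95, 94, 94, 94, 96, 96, 96]
218 [93, 94, 94, 96, 94, 94, 96, 94, 96, 93, 94, 92, 93, 94, 96, 94, 95, 96, 95, 95]
222 [94, 93, 94, 95, 96, 95, 92, 94, 96, 94, 95, 96, 94, 95, 94, 95, 96, 93, 94, 95]
226 [84, 91, 82, 88, 91, 85, 94, 81, 86, 94, 80, 88, 96, 96, 93, 94, 86, 93, 85, 91]
230 [80, 79, 83, 80, 84, 82, 80, 82, 82, 80, 81, 83, 92, 92, 94, 95, 83, 81, 82, 81]
234 [82, 81, 81, 81, 80, 82, 81, 80, 81, 82, 81, 80, 83, 91, 88, 86, 84, 81, 80, 85]
238 [80, 82, 81, 83, 80, 79, 78, 83, 65, 58, 65, 55, 82, 81, 85, 82, 79, 81, 80, 81]
242 [24, 25, 28, 27, 30, 29, 33, 90, 39, 23, 52, 22, 91, 93, 28, 29, 29, 30, 30, 31]
246 [23, 28, 28, 24, 27, 26, 26, 91, 28, 19, 54, 23, 86, 88, 22, 22, 28, 29, 25, 19]
250 [18, 27, 23, 22, 23, 23, 26, 89, 29, 24, 52, 25, 71, 82, 21, 20, 23, 29, 23, 27]
254 [23, 17, 25, 22, 23, 20, 18, 81, 23, 20, 54, 19, 61, 81, 24, 22, 26, 19, 25, 23]
258 [21, 21, 22, 22, 22, 20, 21, 87, 18, 14, 53, 16, 57, 82, 23, 24, 24, 27, 25, 23]
```

The finger tips show from row ~237, which puts the real tip ≈26 mm above the reported TCP, i.e. z ≈ 32 mm now. Before lowering further I check the gripper's end bracket height against the fence and slab from the earlier scene picture.

```bash
python3 - <<'E'
from fit import *
q=np.load("q2.npy");sc=r.get_calibration("scene");C,S=np.cos(q[2]),np.sin(q[2])
for nm,u in(("tip",(248.75,187.5)),("bracket",(273.75,185))):
    for z in(.05,.06,.07,.08,.09,.1,.11,.12,.13):
        p=onz(sc,u,z)[:2]-q[:2];print(nm,z,(C*p[0]+S*p[1]).round(3),(-S*p[0]+C*p[1]).round(3))
E
```

```text
tip 0.05 -0.172 0.011
tip 0.06 -0.168 0.003
tip 0.07 -0.164 -0.005
tip 0.08 -0.16 -0.013
tip 0.09 -0.156 -0.021
tip 0.1 -0.152 -0.03
tip 0.11 -0.148 -0.038
tip 0.12 -0.144 -0.046
tip 0.13 -0.14 -0.054
bracket 0.05 -0.104 0.039
bracket 0.06 -0.101 0.031
bracket 0.07 -0.098 0.023
bracket 0.08 -0.095 0.014
bracket 0.09 -0.091 0.006
bracket 0.1 -0.088 -0.003
bracket 0.11 -0.085 -0.011
bracket 0.12 -0.082 -0.019
bracket 0.13 -0.078 -0.028
```

Bracket bottom is ~25–30 mm above the tips, so it clears the slab and fence. Lower 10 mm (tips near z ≈ 22 mm) and approach.

Request:
servo_tool(targets=[{"dx": 0,"dy": 0,"dz": -0.15,"spin": 0,"grip": 0},{"dx": 0,"dy": 0,"dz": -0.3,"spin": 0,"grip": 0},{"dx": 0,"dy": 0,"dz": -0.45,"spin": 0,"grip": 0},{"dx": 0,"dy": 0,"dz": -0.6,"spin": 0,"grip": 0},{"dx": 0,"dy": 0,"dz": -0.75,"spin": 0,"grip": 0},{"dx": 0,"dy": 0,"dz": -0.85,"spin": 0,"grip": 0},{"dx": 0,"dy": 0,"dz": -0.95,"spin": 0,"grip": 0},{"dx": 0,"dy": 0,"dz": -1,"spin": 0,"grip": 0},{"dx": 0,"dy": 0,"dz": -1,"spin": 0,"grip": 0},{"dx": 0,"dy": 0,"dz": -1,"spin": 0,"grip": 0}])

```text
time_s: 30.58
tcp_pos: [0.6199, -0.2032, -0.004]
eef_rot: [-180.0, -0.0, -163.3]
contact_force: [0.5, 0.9, -0.5]
gripper_width: 0.0002
```

Request:
servo_tool(targets=[{"dx": -0.06,"dy": 0.2,"dz": 0,"spin": 0,"grip": 0},{"dx": -0.12,"dy": 0.4,"dz": 0,"spin": 0,"grip": 0},{"dx": -0.18,"dy": 0.6,"dz": 0,"spin": 0,"grip": 0},{"dx": -0.24,"dy": 0.8,"dz": 0,"spin": 0,"grip": 0},{"dx": -0.3,"dy": 1.0,"dz": 0,"spin": 0,"grip": 0},{"dx": -0.36,"dy": 1.2,"dz": 0,"spin": 0,"grip": 0},{"dx": -0.42,"dy": 1.4,"dz": 0,"spin": 0,"grip": 0},{"dx": -0.48,"dy": 1.6,"dz": 0,"spin": 0,"grip": 0},{"dx": -0.54,"dy": 1.8,"dz": 0,"spin": 0,"grip": 0},{"dx": -0.6,"dy": 2.0,"dz": 0,"spin": 0,"grip": 0}])

```text
time_s: 31.42
tcp_pos: [0.6138, -0.183, -0.004]
eef_rot: [180.0, -0.0, -163.3]
contact_force: [-0.2, -0.4, -0.5]
gripper_width: 0.0004
```

Request:
servo_tool(targets=[{"dx": -0.04,"dy": 0.13,"dz": 0,"spin": 0,"grip": 0},{"dx": -0.08,"dy": 0.26,"dz": 0,"spin": 0,"grip": 0},{"dx": -0.12,"dy": 0.39,"dz": 0,"spin": 0,"grip": 0},{"dx": -0.16,"dy": 0.52,"dz": 0,"spin": 0,"grip": 0},{"dx": -0.2,"dy": 0.65,"dz": 0,"spin": 0,"grip": 0},{"dx": -0.23,"dy": 0.78,"dz": 0,"spin": 0,"grip": 0},{"dx": -0.27,"dy": 0.91,"dz": 0,"spin": 0,"grip": 0},{"dx": -0.31,"dy": 1.04,"dz": 0,"spin": 0,"grip": 0},{"dx": -0.35,"dy": 1.17,"dz": 0,"spin": 0,"grip": 0},{"dx": -0.39,"dy": 1.3,"dz": 0,"spin": 0,"grip": 0}])

```text
time_s: 32.25
tcp_pos: [0.61, -0.1701, -0.004]
eef_rot: [-180.0, 0.0, -163.3]
contact_force: [0.3, -2.8, -0.6]
gripper_width: 0.0002
```

Contact: 2.8 N, consistent with slab friction. Keep pushing gently.

Request:
servo_tool(targets=[{"dx": -0.04,"dy": 0.12,"dz": 0,"spin": 0,"grip": 0},{"dx": -0.07,"dy": 0.24,"dz": 0,"spin": 0,"grip": 0},{"dx": -0.11,"dy": 0.36,"dz": 0,"spin": 0,"grip": 0},{"dx": -0.14,"dy": 0.48,"dz": 0,"spin": 0,"grip": 0},{"dx": -0.18,"dy": 0.6,"dz": 0,"spin": 0,"grip": 0},{"dx": -0.22,"dy": 0.72,"dz": 0,"spin": 0,"grip": 0},{"dx": -0.25,"dy": 0.84,"dz": 0,"spin": 0,"grip": 0},{"dx": -0.29,"dy": 0.96,"dz": 0,"spin": 0,"grip": 0},{"dx": -0.32,"dy": 1.08,"dz": 0,"spin": 0,"grip": 0},{"dx": -0.36,"dy": 1.2,"dz": 0,"spin": 0,"grip": 0}])

```text
time_s: 33.08
tcp_pos: [0.6074, -0.1601, -0.0034]
eef_rot: [-179.8, 0.0, -163.2]
contact_force: [4.1, -20.1, -1.3]
gripper_width: 0.0002
```

20 N at tool x ≈ −116 mm, somewhat earlier than I expected for home. I back off and measure the slab numerically.

Request:
servo_tool(targets=[{"dx": 0.09,"dy": -0.3,"dz": 0,"spin": 0,"grip": 0},{"dx": 0.3,"dy": -1,"dz": 0,"spin": 0,"grip": 0},{"dx": 0.6,"dy": -2,"dz": 0,"spin": 0,"grip": 0},{"dx": 0.6,"dy": -2,"dz": 2,"spin": 0,"grip": 0},{"dx": 0.6,"dy": -2,"dz": 5,"spin": 0,"grip": 0},{"dx": 0.6,"dy": -2,"dz": 8,"spin": 0,"grip": 0},{"dx": 0.6,"dy": -2,"dz": 11,"spin": 0,"grip": 0},{"dx": 1,"dy": -4,"dz": 14,"spin": 0,"grip": 0},{"dx": 1.5,"dy": -6,"dz": 16,"spin": 0,"grip": 0},{"dx": 1.5,"dy": -6,"dz": 16,"spin": 0,"grip": 0}])

```text
time_s: 33.92
tcp_pos: [0.6246, -0.2217, 0.1616]
eef_rot: [-179.7, 0.4, -163.3]
contact_force: [1.7, 0.5, 0.8]
gripper_width: 0.0005
```

```bash
cat > prof.py <<'E'
from fit import *
q=np.load("q2.npy");print(show(r.get_state()))
xs=np.arange(-.17,.016,.003)
for n in("side","scene","wrist"):
    c=r.get_calibration(n);im=r.capture(n);cv2.imwrite(f"pics/p_{n}.png",im)
    d=r.cut_out("slab_centre",n);print(n,[(round(e["p"],2),np.round(e["extent"]).tolist()) for e in d])
    g=cv2.cvtColor(im,cv2.COLOR_BGR2GRAY).astype(np.float32)
    # net mask of slab: rectified coverage; best gap by IoU with projected top+sides hull
    for e in d[:4]:
        best=[]
        for gap in np.arange(-.004,.03,.001):
            P=np.array([[x,y,z] for x in(-gap-.1,-gap) for y in(-.04,.04) for z in(.012,.032)])
            p=proj(c,W(q,P)).astype(np.float32);h=cv2.convexHull(p);m=np.zeros(g.shape,np.uint8);cv2.fillConvexPoly(m,np.round(h*16).astype(int),1,shift=4)
            M=e["mask"];best.append(((m.astype(bool)&M).sum()/(m.astype(bool)|M).sum(),round(gap,3)))
        if max(best)[0]>.3: print(" best gap",sorted(best)[-3:][::-1])
E
python3 prof.py; python3 - <<'E'
from fit import *
q=np.load("q2.npy")
xs=np.arange(-.15,.012,.003)
for n in("side","scene"):
    c=r.get_calibration(n);g=cv2.cvtColor(cv2.imread(f"pics/p_{n}.png"),cv2.COLOR_BGR2GRAY).astype(np.float32)
    for y in(-.037,.0,.037):
        p=proj(c,W(q,np.array([[x,y,.032] for x in xs]))).astype(np.float32)
        v=cv2.remap(g,p[None,:,0].copy(),p[None,:,1].copy(),cv2.INTER_LINEAR)[0];print(n,y,[(int(x*1000),int(t)) for x,t in zip(xs,v)][::1] if y==0 else v.astype(int).tolist())
E
```

```text
{'time_s': 33.9167, 'joints': [-2.6503, 20.4254, -4.38, 0.1142, -64.7325, -70.708], 'tcp_pos': [0.6246, -0.2217, 0.1616], 'eef_rot': [-179.7495, 0.4019, -163.3091], 'contact_force': [1.6662, 0.5283, 0.8367], 'moment': [-0.0608, -0.2299, 0.0543], 'gripper_width': 0.0005}
side [(0.91, [299.0, 218.0, 345.0, 258.0]), (0.78, [315.0, 148.0, 342.0, 177.0]), (0.7, [235.0, 248.0, 275.0, 288.0])]
 best gap [(np.float64(0.9206492335437331), np.float64(0.001)), (np.float64(0.9159964253798034), np.float64(0.002)), (np.float64(0.9125338142470695), np.float64(0.0))]
scene [(0.89, [246.0, 249.0, 285.0, 282.0]), (0.72, [269.0, 188.0, 306.0, 215.0]), (0.71, [322.0, 267.0, 362.0, 312.0]), (0.61, [300.0, 149.0, 333.0, 176.0])]
 best gap [(np.float64(0.8333333333333334), np.float64(0.005)), (np.float64(0.8322981366459627), np.float64(0.006)), (np.float64(0.8307533539731682), np.float64(0.003))]
wrist [(0.97, [400.0, 144.0, 512.0, 229.0]), (0.91, [468.0, 2.0, 564.0, 48.0]), (0.72, [547.0, 325.0, 571.0, 350.0])]
 best gap [(np.float64(0.9492162336267984), np.float64(-0.001)), (np.float64(0.9475546975546976
[... 1805 characters left out ...]
5, 138), (-92, 127), (-89, 107), (-86, 103), (-83, 121), (-80, 133), (-77, 129), (-74, 128), (-71, 135), (-68, 128), (-65, 110), (-62, 105), (-59, 119), (-56, 133), (-53, 130), (-50, 124), (-47, 138), (-44, 159), (-41, 171), (-38, 174), (-35, 173), (-32, 166), (-29, 149), (-26, 130), (-23, 129), (-20, 135), (-17, 123), (-14, 104), (-11, 103), (-8, 122), (-5, 138), (-2, 144), (0, 149), (3, 153), (6, 152), (9, 144)]
scene 0.037 [222, 222, 223, 220, 220, 220, 221, 222, 216, 210, 209, 215, 219, 216, 210, 202, 189, 184, 187, 189, 191, 194, 195, 185, 174, 178, 197, 212, 212, 196, 174, 154, 136, 128, 131, 137, 137, 141, 142, 142, 135, 126, 131, 139, 143, 141, 139, 142, 141, 138, 140, 141, 135, 122]
```

Side, scene and wrist profiles all put the slab's near edge at −101±1 mm. There is no dark gap at the fence, and the force rose sharply there. I do a last check of the arm and bystanders against the earlier pictures, then hand in.

```bash
python3 - <<'E'
from fit import *
q=np.load("q2.npy")
d=r.cut_out("grip_bar","side");print("bar",[(round(e["p"],2),np.round(e["extent"]).tolist()) for e in d])
for th in(1.8,1.9):
    print(th,proj(c,W(q,[[.036-.155*np.cos(th),y,.085+.155*np.sin(th)] for y in(.018,.088)])).round().tolist())
for t in("jar","spare_slab","tweezers"):
    print(t,[(round(e["p"],2),np.round(e["extent"]).tolist()) for n in("side","scene") for e in r.cut_out(t,n)[:1]])
print(show(r.get_state())["contact_force"]);r.close_job()
E
```

```text
bar [(0.62, [259.0, 154.0, 285.0, 171.0])]
1.8 [[286.0, 159.0], [263.0, 171.0]]
1.9 [[283.0, 157.0], [260.0, 169.0]]
jar [(0.73, [264.0, 125.0, 285.0, 153.0]), (0.88, [405.0, 248.0, 436.0, 286.0])]
spare_slab [(0.69, [313.0, 305.0, 375.0, 355.0]), (0.85, [200.0, 141.0, 261.0, 185.0])]
tweezers [(0.46, [215.0, 141.0, 222.0, 166.0])]
[1.1762, -0.3524, 0.5608]
the job is handed in; nothing more can be done
```

The hold-down arm rests open on its stop and the slab appears to be home against the fence. I handed the job in at about 34 s; no verdict was reported.

**What I did:** I lifted the arm by its grip bar past the balance point and eased it onto its stop at about 1.9 rad, where I felt a light 3.7 N. I let go, then pushed the slab along its channel with closed fingers until the force rose from about 3 N to 20 N.

**Last checks:**
- **Arm:** In the side picture the bar lies on the 1.9 rad line.
- **Slab:** In the side and scene pictures its near edge is at about −101 ± 1 mm, with no gap visible at the fence. The network outline fits gave gaps of 1 mm (side), −1 mm (wrist) and 5 mm (scene, the weakest fit). So the scene fit disagrees, and being within 1.5 mm rests on the other views and the firm stop I felt.
- **Bystanders:** The jar and spare slab show no real movement, only 1–3 px. The tweezers were found only in the side picture, about 2–4 px from before, but I never went near them.

**What went wrong on the way:**
- **Finger length:** The first grasp closed above the bar, because the finger tips sit about 26 mm above the reported tool point. I corrected for this.
- **Jam while lifting:** The bar briefly jammed against a pad, with about 25 N along the arm. The part that strains the grip spring I estimated at about 2 N, and I freed it.

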